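Load the warming plate from the tilt-out bin

TASK

Get the warming plate ready for the session: tilt the parts bin forward on its pivot as far as it goes, take out every aluminium tube block it holds (two to four) and stand each upright in the middle of an outlined field of the warming plate, one to a field. Once they all stand there, tilt the empty bin fully shut again, and only then turn the thermostat dial so that its pointer looks at the one long mark on the scale. Leave the bottle behind the thermostat where it is.

Things in the scene. Friction and masses are not known exactly. Their poses are not given: they have to be found in the camera images.
- bin (a joint): Tilt (rad) of the grey parts bin, 306 mm wide, front 96 mm high: 0 = upright, shut in its white housing; grows as its top is tilted forward and down, to the stop at 0.75. Its pivot runs along the lower edge of its front wall. Stiff: 0.2 N m plus the weight it holds (about 6 N at the handle); near the stop it stays where it is left.
- bin_hinge (a point): Middle of the bin's pivot line, 30 mm above the table, at the inside of the foot of its front wall. Axes turn with the bin: y along the pivot, z up the front wall, x into the bin, away from the robot. Bin: floor top at z = 5 mm, front wall from x = -6 to 0, back wall 50 mm high at x = 72. Four compartments 64 mm wide at y = -111, -37, 37, 111, parted by dividers 10 mm thick, 45 mm high.
- bin_handle (a point): Centre of the straight steel bar handle on the bin's front: bar 120 mm long along the point's y, 10 mm thick (x) and 12 mm high (z), standing 33 mm clear of the front wall on two end brackets (10 mm wide, 55 mm either side of the middle). At hinge-frame x = -44, z = 86 mm; turns with the bin.
- housing: White sheet housing of the bin, 328 mm wide (y), 140 mm deep (x, front at x = 0 to back at 140), 147 mm high, fixed to the table. Its flat roof (from x = 14 mm back) covers the shut bin. Origin on the table under the pivot line, middle of the front; its front faces -x.
- plate: Warming plate, fixed: flat box 210 x 240 x 45 mm (x, y, height) with a dark flat metal top, 45 mm above the table, on which four fields are outlined in thin white lines (each 68 x 80 mm inside, x by y), two by two. Origin on the table under its centre.
- thermostat: Control box of the warming plate, fixed: white, 110 x 100 x 55 mm (x, y, height), dial on top. Origin on the table under its centre; the dial's axis stands over it.
- dial (a joint): Angle (rad) of the thermostat dial, 0 to 4.5, growing clockwise seen from above; turns freely with a light friction (0.04 N m) and stays where it is left. The scale around it has a short white mark every 0.45 rad from 0 to 4.5; the one long, broad mark (half way) is at 2.25.
- dial_grip (a point): Point on the dial's vertical axis, 83 mm above the table, at the middle of its grip: a grey upright bar 50 mm long (point x, turns with the dial), 14 mm thick (point y) and 32 mm high (67 to 95 mm above the table, on a grey round skirt 54 mm across whose top is at 65 mm). Grip the bar across its thickness and turn about the vertical.
- dial_pointer (a point): The white pointer line's outer end, at the point dial_grip's -x end of the bar, on its top (25 mm from the axis).
- dial_mark (a point): The middle of the long broad white mark on the scale, 38 mm from the dial's axis, on top of the box; the pointer must look at it.
- bottle: Bystander: capped bottle 56 mm across, 130 mm high, standing loose. Leave alone.
- block1: Aluminium tube block, 0.3 kg (two to four, all alike; None if absent): body 44 x 56 x 40 mm (x, y, height), on top four dark wells and a central upright lifting tab 28 (x) x 14 (y) x 40 mm high; 80 mm over all. Origin: centre of underside, z up. Starts in a compartment of the bin, x along the bin's x; leans and slides on to the front wall when the bin tilts. Pinch the tab across its 14 mm.
- block2: Aluminium tube block, 0.3 kg (two to four, all alike; None if absent): body 44 x 56 x 40 mm (x, y, height), on top four dark wells and a central upright lifting tab 28 (x) x 14 (y) x 40 mm high; 80 mm over all. Origin: centre of underside, z up. Starts in a compartment of the bin, x along the bin's x; leans and slides on to the front wall when the bin tilts. Pinch the tab across its 14 mm.
- block3: Aluminium tube block, 0.3 kg (two to four, all alike; None if absent): body 44 x 56 x 40 mm (x, y, height), on top four dark wells and a central upright lifting tab 28 (x) x 14 (y) x 40 mm high; 80 mm over all. Origin: centre of underside, z up. Starts in a compartment of the bin, x along the bin's x; leans and slides on to the front wall when the bin tilts. Pinch the tab across its 14 mm.
- block4: Aluminium tube block, 0.3 kg (two to four, all alike; None if absent): body 44 x 56 x 40 mm (x, y, height), on top four dark wells and a central upright lifting tab 28 (x) x 14 (y) x 40 mm high; 80 mm over all. Origin: centre of underside, z up. Starts in a compartment of the bin, x along the bin's x; leans and slides on to the front wall when the bin tilts. Pinch the tab across its 14 mm.
- field1 (a point): Centre of an outlined field on the warming plate's top, 45 mm above the table (fields 78 mm apart along the plate's x, 90 mm along its y).
- field2 (a point): Centre of an outlined field on the warming plate's top, 45 mm above the table (fields 78 mm apart along the plate's x, 90 mm along its y).
- field3 (a point): Centre of an outlined field on the warming plate's top, 45 mm above the table (fields 78 mm apart along the plate's x, 90 mm along its y).
- field4 (a point): Centre of an outlined field on the warming plate's top, 45 mm above the table (fields 78 mm apart along the plate's x, 90 mm along its y).

How it is judged (in metres and radians):
On the way, in this order (a step that is already met when the one before it is completed fails the run):
1. the bin is tilted forward (over 0.6 rad) (value of joint bin above 0.6 rad), for 0.2 s.
2. every block present stands upright and released in an outlined field ((horizontal distance between block1 and field1 below 0.014 m or horizontal distance between block1 and field2 below 0.014 m or horizontal distance between block1 and field3 below 0.014 m or horizontal distance between block1 and field4 below 0.014 m) and height (world z) of block1 between 0.04 and 0.05 m and angle between each of block1, block2, block3, block4's own z axis and vertical below 0.1 rad and linear speed of each of block1, block2, block3, block4 below 0.02 m/s and contact force between each of block1, block2, block3, block4 and the fingers below 0.1 N and (horizontal distance between block2 and field1 below 0.014 m or horizontal distance between block2 and field2 below 0.014 m or horizontal distance between block2 and field3 below 0.014 m or horizontal distance between block2 and field4 below 0.014 m) and height (world z) of block2 between 0.04 and 0.05 m and (horizontal distance between block3 and field1 below 0.014 m or horizontal distance between block3 and field2 below 0.014 m or horizontal distance between block3 and field3 below 0.014 m or horizontal distance between block3 and field4 below 0.014 m) and height (world z) of block3 between 0.04 and 0.05 m and (horizontal distance between block4 and field1 below 0.014 m or horizontal distance between block4 and field2 below 0.014 m or horizontal distance between block4 and field3 below 0.014 m or horizontal distance between block4 and field4 below 0.014 m) and height (world z) of block4 between 0.04 and 0.05 m), for 0.2 s.
3. the bin is tilted shut (value of joint bin below 0.08 rad), for 0.2 s.
4. the dial points at the long mark (value of joint dial between 2.13 and 2.37 rad), for 0.2 s.
At the end, for the whole second after the job is handed in: Every block present stands upright (within 0.1 rad) on the warming plate, its centre within 14 mm of the centre of an outlined field, released and at rest; the bin is shut (below 0.08 rad); the dial stands within 0.12 rad of the long mark (2.13 to 2.37) (all of step 2 and all of step 4 and value of joint bin below 0.08 rad); the robot touches nothing.
It fails at once if the bottle is shifted by more than 40 mm (distance of bottle from where it was at the start of the episode above 0.04 m).
Of block1, block2, block3, block4 only 2 to 4 are there at a start; the rules pass over those that are not, and their reading is None.
At some moment in a run one of block1, block2, block3, block4 may be knocked a few centimetres aside while the robot is not near it.
Once in a run the grip may slacken for a moment while it holds something.
It also fails if it takes over 210 s, if anything falls off the work surface, if the arm or the gripper's body presses on something with over 40 N, if the wrist force passes 120 N, or if a joint passes its speed limit or range.

ROBOT

A 7-joint arm with a two-finger parallel gripper is mounted at the origin on the work surface. World frame = base frame: x ahead of the robot, y to its left, z up, the work surface at z = 0. Lengths are in m, angles in degrees, forces in N, time in s.
With the tool pointing down it reaches from about 0.425 to 0.875 m from the base axis. Payload 4.7 kg.
Tool frame: the origin (TCP) lies midway between the tips of the shut fingers; the grasp point (between the pads) lies 19 mm behind it; z points along the fingers, y is the direction in which the jaws open and shut (so a half turn about z gives the same grasp; the last joint's range is limited). The gripper opens to 87 mm and grips with 3 to 60 N. Pads are 19 mm wide; open, the fingers measure 117 mm over their backs; the gripper's body (75 mm by 190 mm) begins 51 mm behind the grasp point.
Start: joints at [-64.166, 18.392, -4.016, 83.108, 1.295, 78.541, -3.26], TCP at [0.275, 0.589, 0.223] pointing down, gripper open.
Joint ranges: [-163.93, 163.93], [-17.29, 119.83], [-79.2, 71.16], [3.27, 140.29], [-89.18, 269.18], [5.43, 117.66], [-154.24, 154.24]. Speed limits (degrees/s): [147.25, 147.25, 180, 180, 180, 180, 180].

INTERFACE

Orientations are given as [roll, pitch, yaw] about the fixed x, y, z axes, in that order (R = Rz(yaw) Ry(pitch) Rx(roll)).
In Python, from cell import env gives the robot as it stands. The module is installed in compiled form; this text tells all that it offers.
- The arm moves only by the tool servo_tool, never from a script. Its argument "plan" is a list of rows, each a list of 3 entries, a list of its own where there are three numbers: the opening, from 0 (shut) to 1 (fully open), then the shift along the tool's x, y, z in cm, then the turn, a rotation vector about the tool's x, y, z in degrees. A call has 1 to 20 rows; each row shifts and turns the pose as measured when the row begins, along the tool's axes as they then stand; what a row does not reach is not made up. A row lasts 1/12 s, in which the tool goes at most 41.7 mm and 7.16 degrees, less where a joint would pass 70% of its speed; a pose out of reach is approached as far as the arm can. A call is refused whole if a number of a shift passes 4.17 or a number of a turn 7.16, either way. A call with a gripper value outside its range is refused whole. The fingers move at their own pace and stop on an object; "force" is the grip in N (left out, the last holds). Time passes only in rows, so rows that do not move let the fingers close. It gives the time, the measured TCP pose, the force and the opening at its end, in the units of the state.
- env.get_obs(): the state, without advancing time (a new reading comes with each control period).
- env.read_camera(name): name is "scene" or "side" or "wrist"; returns a dict with "image" (384x512x3 uint8, blue, green, red), "fx", "fy", "cx", "cy" (pixels), "k1" (the pictures are not rectified: a ray, as slopes to the right and down, at radius r is drawn at 1 + k1 r^2 times it, then the intrinsics apply), "rvec" (rotation vector, rad) and "tvec" (3), from world to camera coordinates, as OpenCV has them; the wrist camera has in their place "T_tool_cam" (4x4, takes a point from camera to tool coordinates, whose origin is the TCP and whose axes are the flange's). Camera axes: x right, y down, z forward; pixel columns grow to the right and rows downward; lengths in m; the calibration is good to about 2 mm. A picture is of the moment at which its call begins: read the wrist's pose just before it. There is no depth.
- env.sign_off(): hands the job in, once; it reports no verdict.
The state is a dict: "time_s": time; "qpos": joint angles; "joint_velocities": joint speeds; "effort": joint torques, N m; "tool_pos": TCP position; "tool_rot": TCP orientation; "force": force on the tool from outside, world axes, zero at the start; "wrist_torque": the same for the moment, N m; "grip_width": finger opening in m.
Only numpy, scipy, OpenCV 4.12 (cv2) and the standard library are available. Lean on these libraries where they do the work, as an engineer would, in place of code of your own. Each camera call takes 0.05 s, during which the arm holds its last target. There are 200 camera calls.

## Working session

There is one attempt and no reset: what is moved stays moved. The work goes in short steps, Python scripts to look and compute and a tool call to move; the robot and the scene stay as the last step left them, time stands still between calls to the robot, and variables do not carry over. Pictures are saved under pics/ and viewed, about 12 in all and at most 16, crops included, and the job is handed in when it is done.

Besides the shell and the picture viewer there is one more tool, called after ">>>" by a JSON object that holds its "name" and its "arguments", one argument or row to a line. servo_tool: Moves the arm, as the interface text tells. Its arguments: {"type":"object","properties":{"plan":{"type":"array"},"force":{"type":"number"}},"required":["plan"]}

```bash
ls; mkdir -p pics
cat > h.py <<'E'
import numpy as np, cv2
from cell import env
from scipy.spatial.transform import Rotation as Ro
def cam(n):
    o=env.get_obs(); c=env.read_camera(n)
    K=np.array([[c["fx"],0,c["cx"]],[0,c["fy"],c["cy"]],[0,0,1.]])
    if n=="wrist":
        T=np.eye(4);T[:3,:3]=Ro.from_euler('xyz',o["tool_rot"],degrees=True).as_matrix();T[:3,3]=o["tool_pos"]
        W=np.linalg.inv(T@np.array(c["T_tool_cam"]))
    else:
        W=np.eye(4);W[:3,:3]=cv2.Rodrigues(np.array(c["rvec"],float))[0];W[:3,3]=np.ravel(c["tvec"])
    return c["image"],K,c["k1"],W
def save(n,f):
    im,K,k,W=cam(n); cv2.imwrite(f"pics/{f}.png",im); np.savez(f"pics/{f}.npz",K=K,k=k,W=W)
def load(f):
    d=np.load(f"pics/{f}.npz"); return d["K"],float(d["k"]),d["W"]
def proj(P,f):
    K,k,W=load(f);P=np.atleast_2d(P)
    q=P@W[:3,:3].T+W[:3,3]; s=q[:,:2]/q[:,2:]; r=(s**2).sum(1,keepdims=True)
    s=s*(1+k*r); return s*[K[0,0],K[1,1]]+[K[0,2],K[1,2]]
def ray(uv,f):
    K,k,W=load(f); uv=np.atleast_2d(np.array(uv,float)); d=(uv-[K[0,2],K[1,2]])/[K[0,0],K[1,1]]; s=d.copy()
    for _ in range(20): s=d/(1+k*(s**2).sum(1,keepdims=True))
    v=np.c_[s,np.ones(len(s))]@W[:3,:3]; return -W[:3,:3].T@W[:3,3],v
def atz(uv,z,f):
    o,v=ray(uv,f); return o+v*((z-o[2])/v[:,2:])
E
python3 - <<'E'
from h import *
o=env.get_obs();print(o)
save("scene","s0");save("side","d0");save("wrist","w0")
a=cv2.imread("pics/s0.png");b=cv2.imread("pics/d0.png")
for f in("s0","d0","w0"):
    K,k,W=load(f);print(f,K[0,0],k,-W[:3,:3].T@W[:3,3],W[2,:3])
E
```

```text
pics
{'time_s': 0.0, 'qpos': array([-64.16547585,  18.43745069,  -4.01488862,  83.17327388,
         1.29551558,  78.53974464,  -3.26009681]), 'joint_velocities': array([-0.03600458,  0.05528225,  0.17806855,  0.03864655,  0.05070413,
        0.18335962,  0.00384975]), 'effort': array([-3.51343788e-04, -4.91284883e+01, -4.04369496e-01, -3.12531245e+01,
       -6.39478443e-02,  4.34904615e-02,  2.05965980e-04]), 'tool_pos': array([0.27480522, 0.58846325, 0.22149392]), 'tool_rot': array([-1.79894796e+02,  6.34931404e-03,  1.54974591e+02]), 'force': array([-0.18371131, -0.21339558, -0.42605276]), 'wrist_torque': array([-0.03124699, -0.02371711,  0.01978196]), 'grip_width': 0.08677991673996495}
s0 428.9089800006436 -0.16430867955340772 [ 1.31937876 -0.05208845  0.7791671 ] [-0.74209075  0.06389963 -0.66724669]
d0 440.3335865746392 -0.14686573467639066 [ 0.19807791 -0.73281425  0.84921924] [ 0.33815558  0.65891215 -0.67192677]
w0 343.625564295165 0.034684166165690596 [0.20654907 0.62058323 0.38403297] [ 0.24951022 -0.1185191  -0.96109202]
```

Run:
```python
import cv2
for f in("s0","d0"): cv2.imwrite(f"pics/{f}b.png",cv2.resize(cv2.imread(f"pics/{f}.png"),(800,600),interpolation=cv2.INTER_CUBIC))
```

```text
(no output)
```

View pics/s0b.png

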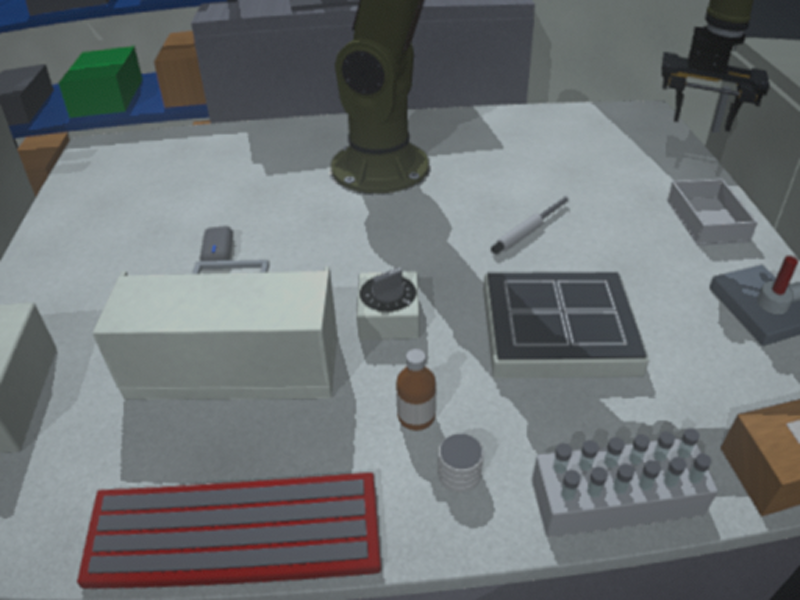

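View pics/d0b.png

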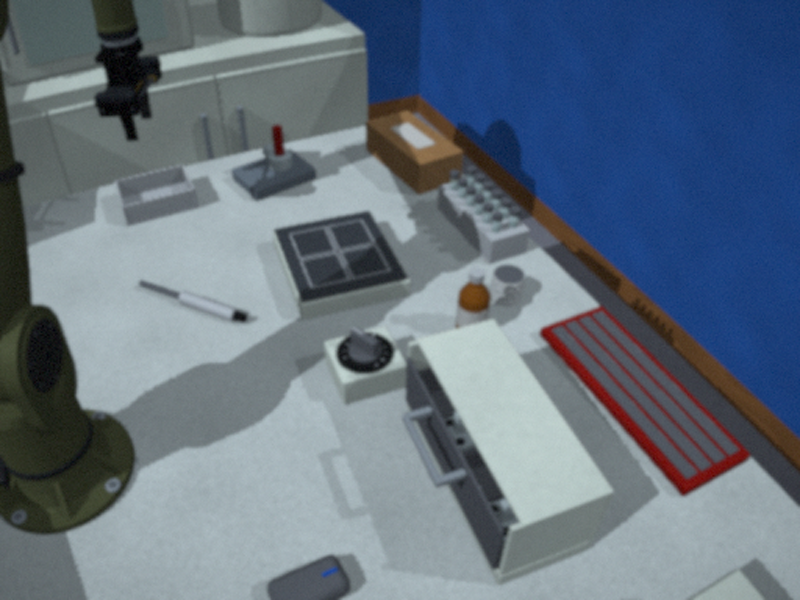

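```bash
cat > fit.py <<'E'
from h import *
from scipy.optimize import least_squares
def sub(f,pts,w=3):
    g=cv2.cvtColor(cv2.imread(f"pics/{f}.png"),cv2.COLOR_BGR2GRAY)
    return cv2.cornerSubPix(g,np.float32(pts).reshape(-1,1,2),(w,w),(-1,-1),(3,30,.01)).reshape(-1,2)
def fit(model,obs,x0):
    # obs: list of (f,idx,uv); pose x,y,yaw
    def r(x):
        c,s=np.cos(x[2]),np.sin(x[2]); P=model@np.array([[c,s,0],[-s,c,0],[0,0,1]])+[x[0],x[1],0]
        return np.concatenate([(proj(P[i],f)-uv).ravel() for f,i,uv in obs])
    s=least_squares(r,x0,loss='soft_l1'); return s.x,np.abs(r(s.x)).round(1)
E
python3 - <<'E'
from fit import *
S=512/800
pl=np.array([[-.105,-.12,.045],[-.105,.12,.045],[.105,.12,.045],[.105,-.12,.045]])
s=sub("s0",np.array([[487,274],[617,273],[645,359],[496,360]])*S)
d=sub("d0",np.array([[300,302],[275,229],[370,212],[408,279]])*S)
print(s/S,d/S)
print(atz(s,.045,"s0"),atz(d,.045,"d0"))
print("plate",fit(pl,[("s0",[0,1,2,3],s),("d0",[0,1,2,3],d)],[.55,.2,0]))
ho=np.array([[.014,.164,.147],[.014,-.164,.147],[.14,-.164,.147],[.14,.164,.147],[.14,.164,0],[.14,-.164,0]])
s=sub("s0",np.array([[330,270],[118,272],[98,333],[334,332],[333,396],[122,398]])*S)
d=sub("d0",np.array([[411,342],[501,526],[612,491],[493,321]])*S)
print(s/S,d/S)
print(atz(s[:4],.147,"s0"),atz(d,.147,"d0"))
print("housing",fit(ho,[("s0",[0,1,2,3,4,5],s),("d0",[0,1,2,3],d)],[.55,-.25,0]))
th=np.array([[-.055,-.05,.055],[-.055,.05,.055],[.055,.05,.055],[.055,-.05,.055]])
s=np.array([[363,274],[414,271],[419,310],[359,313]])*S
d=np.array([[340,379],[325,340],[381,328],[406,361]])*S
print(atz(s,.055,"s0"),atz(d,.055,"d0"))
print("th",fit(th,[("s0",[0,1,2,3],s),("d0",[0,1,2,3],d)],[.55,0,0]))
print("bottle",atz(np.array([[418,425]])*S,0,"s0"),atz(np.array([[415,357]])*S,.13,"s0"),atz(np.array([[477,273]])*S,.13,"d0"))
print("bar",atz(np.array([[197,266],[268,265]])*S,.116,"s0"),atz(np.array([[407,412],[440,480]])*S,.122,"d0"))
E
```

```text
[[487.0472  271.99155]
 [616.8811  271.47925]
 [646.5125  356.2694 ]
 [496.      360.     ]] [[300.      302.     ]
 [274.03348 229.03998]
 [367.9687  210.61993]
 [406.2766  277.1931 ]]
[[0.45029111 0.15888294 0.045     ]
 [0.47382231 0.38491432 0.045     ]
 [0.67469987 0.36467193 0.045     ]
 [0.65446673 0.13435893 0.045     ]] [[0.44475103 0.15219141 0.045     ]
 [0.47239465 0.38269429 0.045     ]
 [0.66909532 0.36149256 0.045     ]
 [0.64440723 0.1335168  0.045     ]]
plate (array([ 0.56015197,  0.26032556, -0.09513444]), array([3.4, 1.2, 0.9, 1.7, 2.2, 0.2, 1.6, 0.2, 0. , 0.3, 2.3, 0.7, 0.9,
       1.8, 3.2, 0.3]))
[[327.7875   268.35117 ]
 [118.       272.      ]
 [ 98.00001  333.      ]
 [336.79727  334.72235 ]
 [331.67728  397.33777 ]
 [123.682465 399.1187  ]] [[407.39365 346.23416]
 [501.00003 526.00006]
 [612.95844 490.94626]
 [490.89508 317.71222]]
[[ 0.53547117 -0.10506149  0.147     ]
 [ 0.50451641 -0.43226189  0.147     ]
 [ 0.6393486  -0.43086291  0.147     ]
 [ 0.67787537 -0.09415426  0.147     ]] [[ 0.52004048 -0.11625835  0.147     ]
 [ 0.48734072 -0.4223807   0.147 
[... 319 characters left out ...]
 0.44553261  0.03327967  0.055     ]
 [ 0.54320872  0.03106156  0.055     ]
 [ 0.53949733 -0.06417716  0.055     ]] [[ 0.43621178 -0.05460205  0.055     ]
 [ 0.44671113  0.03516297  0.055     ]
 [ 0.54153556  0.02167692  0.055     ]
 [ 0.54550327 -0.06405239  0.055     ]]
th (array([ 0.49209784, -0.01317368, -0.05348076]), array([2.7, 2. , 2.2, 1.5, 1.4, 1.7, 0.7, 1.4, 0.2, 1.8, 3.1, 0.3, 0.9,
       3.8, 0.1, 0.7]))
bottle [[0.7272387  0.00926694 0.        ]] [[0.71396599 0.00719171 0.13      ]] [[0.70840819 0.00178642 0.13      ]]
bar [[ 0.46557545 -0.31903582  0.116     ]
 [ 0.47721238 -0.20298276  0.116     ]] [[ 0.47505857 -0.2063309   0.122     ]
 [ 0.46344386 -0.32192876  0.122     ]]
```

>>> {"name": "servo_tool", "arguments": {
  "plan": [
    [1,[0,0,-1],[0,0,-6.4]],
    [1,[0,0,-1],[0,0,-6.4]],
    [1,[0,0,-1],[0,0,-6.4]],
    [1,[-1.7,-2.9,-0.6],[0,0,0]],
    [1,[-1.7,-2.9,-0.6],[0,0,0]],
    [1,[-1.7,-2.9,-0.6],[0,0,0]],
    [1,[-1.7,-2.9,-0.6],[0,0,0]],
    [1,[-1.7,-2.9,-0.6],[0,0,0]],
    [1,[-1.7,-2.9,-0.6],[0,0,0]],
    [1,[-1.7,-2.9,-0.6],[0,0,0]],
    [1,[-1.7,-2.9,-0.6],[0,0,0]],
    [1,[-1.7,-2.9,-0.6],[0,0,0]],
    [1,[-1.7,-2.9,-0.6],[0,0,0]],
    [1,[-1.7,-2.9,-0.6],[0,0,0]],
    [1,[-1.7,-2.9,-0.6],[0,0,0]],
    [1,[-1.7,-2.9,-0.6],[0,0,0]],
    [1,[-1.7,-2.9,-0.6],[0,0,0]],
    [1,[-1.7,-2.9,-0.6],[0,0,0]],
    [1,[0,0,0],[0,0,0]]
  ]
}}

```text
time_s: 1.73
tool_pos: [0.4983, 0.1115, 0.34]
tool_rot: [-179.3, -0.5, 175.6]
force: [-0.4, -0.5, -0.4]
grip_width: 0.0871
```

Run:
```python
from h import *
o=env.get_obs();print(o["time_s"],o["qpos"].round(1),o["tool_pos"].round(4),o["tool_rot"].round(2))
save("wrist","w1")
cv2.imwrite("pics/w1b.png",cv2.resize(cv2.imread("pics/w1.png"),(800,600),interpolation=cv2.INTER_CUBIC))
```

```text
1.7333 [-32.8  -0.4  16.8  91.4   0.6  89.7  69.6] [0.4983 0.1115 0.34  ] [-179.31   -0.48  175.57]
```

View pics/w1b.png

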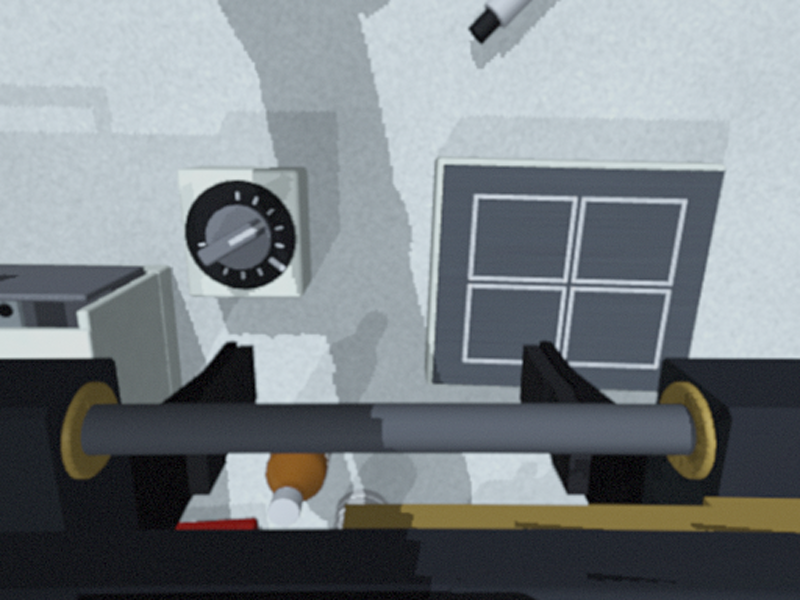

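```bash
python3 - <<'E'
from fit import *
S=512/800
fl=np.array([[-.0745,-.0865,.045],[-.0745,.0865,.045],[.0745,.0865,.045],[.0745,-.0865,.045],[-.105,-.12,.045],[-.105,.12,.045]])
w=np.array([[474,196],[686,200],[657,366],[464,361],[441,159],[722,171]])*S
print(atz(w,.045,"w1").round(4))
x,r=fit(fl,[("w1",range(6),w)],[.56,.26,-.09]);print("plate",x,r)
c,s=np.cos(x[2]),np.sin(x[2])
for a,b in((-1,-1),(-1,1),(1,-1),(1,1)): print("field",[round(x[0]+c*.039*a-s*.045*b,4),round(x[1]+s*.039*a+c*.045*b,4)])
t=np.array([[179,170],[298,167],[303,292],[190,297]])*S
th=np.array([[-.055,-.05,.055],[-.055,.05,.055],[.055,.05,.055],[.055,-.05,.055]])
print(atz(t,.055,"w1").round(4));print("th",fit(th,[("w1",range(4),t)],[.49,-.01,-.05]))
print("skirt? mark",atz(np.array([[277,264]])*S,.055,"w1"))
print("bar ends",atz(np.array([[200,255],[265,225]])*S,.095,"w1"),"ptr",atz(np.array([[229,243],[259,230]])*S,.095,"w1"))
h=np.array([[79,316],[168,267]])*S
print("house corner top",atz(h[:1],.147,"w1"),atz(h[1:],.147,"w1"))
E
cat >> fit.py <<'E'
def big(f,x0,y0,x1,y1,s):
    im=cv2.imread(f"pics/{f}.png")[y0:y1,x0:x1]; cv2.imwrite(f"pics/{f}_c.png",cv2.resize(im,None,fx=s,fy=s,interpolation=cv2.INTER_CUBIC))
E
python3 -c "
from fit import *
big('w1',100,95,210,205,5)"
```

```text
[[0.4773 0.1822 0.045 ]
 [0.4946 0.357  0.045 ]
 [0.6435 0.3417 0.045 ]
 [0.6267 0.1679 0.045 ]
 [0.4448 0.156  0.045 ]
 [0.4732 0.3838 0.045 ]]
plate [ 0.56107324  0.26220937 -0.10238003] [1.3 0.6 1.  1.  0.8 0.4 0.4 0.3 1.9 0.2 7.3 4. ]
field [np.float64(0.5177), np.float64(0.2214)]
field [np.float64(0.5269), np.float64(0.311)]
field [np.float64(0.5953), np.float64(0.2135)]
field [np.float64(0.6045), np.float64(0.303)]
[[ 0.4372 -0.0583  0.055 ]
 [ 0.4419  0.0387  0.055 ]
 [ 0.5476  0.03    0.055 ]
 [ 0.5448 -0.0686  0.055 ]]
th (array([ 0.49339505, -0.01481777, -0.06816355]), array([2.4, 1.5, 0.1, 0.1, 1.3, 2.8, 0.1, 0. ]))
skirt? mark [[0.52109811 0.01077303 0.055     ]]
bar ends [[ 0.50098563 -0.03814739  0.095     ]
 [ 0.48142818  0.01538101  0.095     ]] ptr [[ 0.49325596 -0.01425898  0.095     ]
 [ 0.48491496  0.0102546   0.095     ]]
house corner top [[ 0.52811703 -0.10902592  0.147     ]] [[ 0.49792934 -0.04117925  0.147     ]]
```

View pics/w1_c.png

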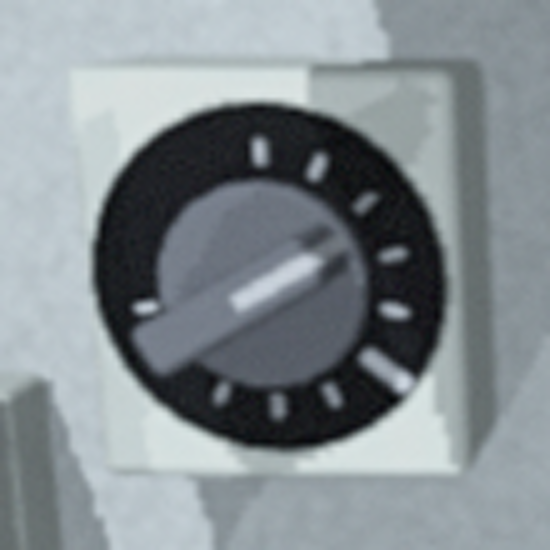

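>>> {"name": "servo_tool", "arguments": {
  "plan": [
    [1,[0.3,-2.9,0],[0,0,1.4]],
    [1,[0.3,-2.9,0],[0,0,0]],
    [1,[0.3,-2.9,0],[0,0,0]],
    [1,[0.3,-2.9,0],[0,0,0]],
    [1,[0.3,-2.9,0],[0,0,0]],
    [1,[0.3,-2.9,0],[0,0,0]],
    [1,[0.3,-2.9,0],[0,0,0]],
    [1,[0.3,-2.9,0],[0,0,0]],
    [1,[0.3,-2.9,0],[0,0,0]],
    [1,[0.3,-2.9,0],[0,0,0]],
    [1,[0.3,-2.9,0],[0,0,0]],
    [1,[0.3,-2.9,0],[0,0,0]],
    [1,[0.3,-2.9,0],[0,0,0]],
    [0,[0,0,0],[0,0,0]],
    [0,[0,0,0],[0,0,0]]
  ]
}}

```text
time_s: 3.03
tool_pos: [0.4212, -0.2523, 0.3361]
tool_rot: [-179.9, -1.0, 176.0]
force: [-0.0, 0.6, -0.0]
grip_width: 0.0798
```

Run:
```python
from h import *
o=env.get_obs();print(o["time_s"],o["qpos"].round(1),o["tool_pos"].round(4),o["tool_rot"].round(2),o["grip_width"])
save("wrist","w2")
cv2.imwrite("pics/w2b.png",cv2.resize(cv2.imread("pics/w2.png"),(800,600),interpolation=cv2.INTER_CUBIC))
```

```text
3.0333 [-15.4  -4.6  40.6  94.7   3.5  89.8 111.1] [ 0.4212 -0.2523  0.3361] [-179.87   -1.04  176.05] 0.07981879759910322
```

View pics/w2b.png

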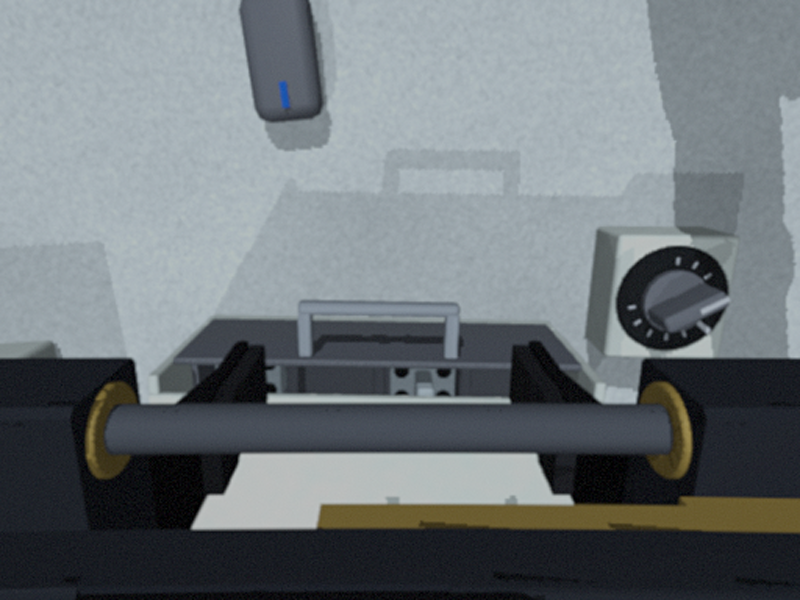

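Run:
```python
from fit import *
S=512/800
b=atz(np.array([[298,308],[460,310]])*S,.116,"w2");print(b,b.mean(0),np.degrees(np.arctan2(b[1,0]-b[0,0],b[1,1]-b[0,1])))
print("wall top edge z.126",atz(np.array([[178,361],[580,368]])*S,.126,"w2"))
print("th",atz(np.array([[600,228],[740,237]])*S,.055,"w2"))
```

```text
[[ 0.46307201 -0.32328146  0.116     ]
 [ 0.47287341 -0.20250734  0.116     ]] [ 0.46797271 -0.2628944   0.116     ] 4.639663469751619
wall top edge z.126 [[ 0.49505283 -0.41482807  0.126     ]
 [ 0.52097535 -0.11611573  0.126     ]]
th [[ 0.42922657 -0.07772522  0.055     ]
 [ 0.4449284   0.03587421  0.055     ]]
```

>>> {"name": "servo_tool", "arguments": {
  "plan": [
    [0,[-2.2,-0.25,0],[0,-0.5,0.8]],
    [0,[-2.2,-0.25,0],[0,0,0]],
    [0,[-2.2,-0.25,0],[0,0,0]],
    [0,[0,0,3],[0,0,0]],
    [0,[0,0,3],[0,0,0]],
    [0,[0,0,3],[0,0,0]],
    [0,[0,0,3],[0,0,0]],
    [0,[0,0,3],[0,0,0]],
    [0,[0,0,0],[0,0,0]],
    [0,[0,0,0],[0,0,0]]
  ]
}}

```text
time_s: 3.92
tool_pos: [0.4977, -0.243, 0.1778]
tool_rot: [179.6, -0.4, 177.0]
force: [0.8, -1.1, 1.3]
grip_width: 0.0107
```

>>> {"name": "servo_tool", "arguments": {
  "plan": [
    [0,[0.5,-1.0,0],[0,0,1]],
    [0,[0.5,-1.0,0],[0,0,1]],
    [0,[0,0,0],[0,0,0]],
    [0,[0,0,0],[0,0,0]]
  ]
}}

```text
time_s: 4.25
tool_pos: [0.4889, -0.2629, 0.183]
tool_rot: [179.7, -0.1, 175.0]
force: [0.1, 1.1, -0.2]
grip_width: 0.0
```

Now descend gently.

>>> {"name": "servo_tool", "arguments": {
  "plan": [
    [0,[0.1,0,1.5],[0,0,0]],
    [0,[0.1,0,1.5],[0,0,0]],
    [0,[0,0,1.5],[0,0,0]],
    [0,[0,0,1.5],[0,0,0]],
    [0,[0,0,0],[0,0,0]]
  ]
}}

```text
time_s: 4.67
tool_pos: [0.4914, -0.2672, 0.1294]
tool_rot: [179.8, 0.9, 174.8]
force: [-0.4, 0.7, -0.1]
grip_width: 0.0006
```

>>> {"name": "servo_tool", "arguments": {
  "plan": [
    [0,[0.3,0,0.2],[0,0.5,0]],
    [0,[0.1,0,1.0],[0,0,0]],
    [0,[0.1,0,1.0],[0,0,0]],
    [0,[0,0,1.0],[0,0,0]],
    [0,[0,0,0],[0,0,0]]
  ]
}}

```text
time_s: 5.08
tool_pos: [0.4889, -0.2684, 0.0992]
tool_rot: [179.9, 0.7, 174.7]
force: [-0.2, -0.3, -0.4]
grip_width: 0.0006
```

>>> {"name": "servo_tool", "arguments": {
  "plan": [
    [0,[0.7,0,0],[0,0,0]],
    [0,[0.7,0,0.2],[0,-5.4,0]],
    [0,[0.7,0,0.2],[0,-5.4,0]],
    [0,[0.7,0,0.2],[0,-5.4,0]],
    [0,[0,0,0],[0,0,0]]
  ]
}}

```text
time_s: 5.5
tool_pos: [0.4703, -0.2656, 0.0926]
tool_rot: [-179.8, 18.4, 175.0]
force: [-2.0, 0.4, -1.3]
grip_width: 0.0002
```

>>> {"name": "servo_tool", "arguments": {
  "plan": [
    [0,[0.9,0,0.1],[0,-3,0]],
    [0,[0.9,0,0.2],[0,-5,0]],
    [0,[0.9,0,0.2],[0,-5,0]],
    [0,[0.9,0,0.2],[0,-5,0]],
    [0,[0,0,0],[0,0,0]]
  ]
}}

```text
time_s: 5.92
tool_pos: [0.4522, -0.2647, 0.0819]
tool_rot: [-179.5, 38.0, 175.4]
force: [-0.4, 2.2, -1.2]
grip_width: 0.0002
```

Run:
```python
from h import *
o=env.get_obs();print(o["qpos"].round(1),o["tool_pos"].round(4),o["force"])
save("side","d1"); a=cv2.imread("pics/d1.png")[180:384,180:450]
cv2.imwrite("pics/d1b.png",cv2.resize(a,None,fx=2.8,fy=2.8,interpolation=cv2.INTER_CUBIC))
```

```text
[-16.  -15.9  55.7 139.6 -26.1  20.  149.8] [ 0.4522 -0.2647  0.0819] [-0.39963551  2.19090357 -1.19212498]
```

View pics/d1b.png

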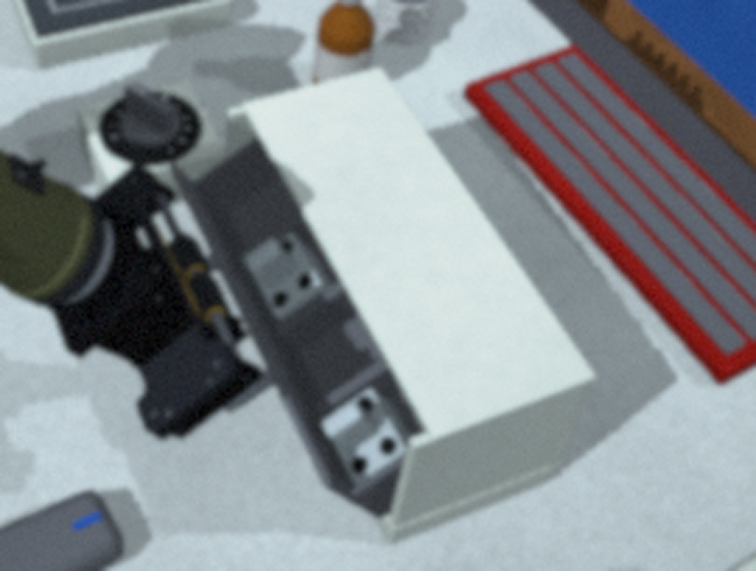

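>>> {"name": "servo_tool", "arguments": {
  "plan": [
    [0,[0.7,0,0.2],[0,3,0]],
    [0,[0.7,0,0.3],[0,3,0]],
    [0,[0.7,0,0.3],[0,2,0]],
    [0,[0.7,0,0.3],[0,2,0]],
    [0,[0,0,0],[0,0,0]]
  ]
}}

```text
time_s: 6.38
tool_pos: [0.4485, -0.2662, 0.0684]
tool_rot: [-179.2, 27.6, 175.8]
force: [0.7, 0.3, 0.7]
grip_width: 0.0004
```

Run:
```python
from h import *
o=env.get_obs();print(o["qpos"].round(1),o["tool_pos"].round(4),o["tool_rot"],o["force"])
```

```text
[ -9.6  -7.4  46.1 133.5 -18.1  29.  137.1] [ 0.4485 -0.2662  0.0684] [-179.18922016   27.58877478  175.76834299] [0.66471229 0.3134539  0.65668041]
```

>>> {"name": "servo_tool", "arguments": {
  "plan": [
    [0,[1.0,0,0.3],[0,0,0]],
    [0,[1.0,0,0.3],[0,0,0]],
    [0,[1.0,0,0.3],[0,0,0]],
    [0,[1.0,0,0.3],[0,0,0]],
    [0,[0,0,0],[0,0,0]]
  ]
}}

```text
time_s: 6.8
tool_pos: [0.444, -0.2715, 0.0587]
tool_rot: [-178.1, 29.8, 176.5]
force: [-1.7, 0.2, 0.2]
grip_width: 0.0006
```

Run:
```python
from h import *
o=env.get_obs();print(o["qpos"].round(1),o["tool_pos"].round(4),o["tool_rot"],o["force"])
```

```text
[-11.1  -7.7  49.4 135.8 -22.7  25.2 143.9] [ 0.444  -0.2715  0.0587] [-178.08614845   29.83361985  176.49713999] [-1.72598001  0.16297886  0.183921  ]
```

>>> {"name": "servo_tool", "arguments": {
  "plan": [
    [0,[1.5,0,0],[0,0,0]],
    [0,[1.5,0,0],[0,0,0]],
    [0,[1.5,0,0],[0,0,0]],
    [0,[1.5,0,0],[0,0,0]]
  ]
}}

```text
time_s: 7.13
tool_pos: [0.4372, -0.2772, 0.0631]
tool_rot: [-176.1, 34.2, 177.9]
force: [39.1, 5.4, 1.2]
grip_width: 0.0003
```

>>> {"name": "servo_tool", "arguments": {
  "plan": [
    [0,[-0.3,0,-0.3],[0,0,0]],
    [0,[-0.1,0,-1.5],[0,0,0]],
    [0,[0,0,-2],[0,0,0]],
    [0,[0,0,-3],[0,0,0]],
    [0,[0,0,-3],[0,0,0]],
    [0,[0,0,-3],[0,0,0]],
    [0.5,[0,0,-3],[0,0,0]],
    [0.5,[0,0,0],[0,0,0]]
  ]
}}

```text
time_s: 7.8
tool_pos: [0.4022, -0.2803, 0.1426]
tool_rot: [-175.9, 34.2, 177.9]
force: [-0.0, -0.7, 0.3]
grip_width: 0.0072
```

Run:
```python
from h import *
o=env.get_obs();print(o["time_s"],o["qpos"].round(1),o["tool_pos"].round(4),o["tool_rot"],o["force"])
save("wrist","w3")
cv2.imwrite("pics/w3b.png",cv2.resize(cv2.imread("pics/w3.png"),(800,600),interpolation=cv2.INTER_CUBIC))
```

```text
7.8 [ 36.8 -17.2   8.7 136.1 -29.7  36.1 152.7] [ 0.4022 -0.2803  0.1426] [-175.92152955   34.1552131   177.92563691] [-0.00176438 -0.6991018   0.32695295]
```

View pics/w3b.png

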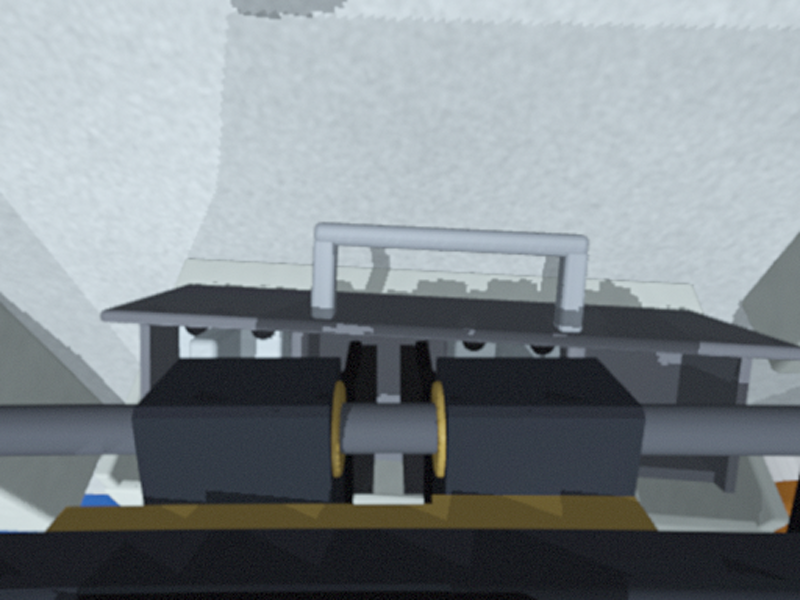

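>>> {"name": "servo_tool", "arguments": {
  "plan": [
    [0.5,[-1.5,0,-1.5],[0,6,0]],
    [0.5,[-1.5,0,-1.5],[0,6,0]],
    [0.5,[-1.5,0,-1.5],[0,6,0]],
    [0.5,[-1,0,-2],[0,6,0]],
    [0.5,[-0.5,0,-2],[0,6,0]],
    [0.5,[0,0,-2],[0,4,0]],
    [0.5,[0,0,0],[0,0,0]]
  ]
}}

```text
time_s: 8.43
tool_pos: [0.4179, -0.2677, 0.2503]
tool_rot: [-177.1, -1.7, 175.6]
force: [1.8, 0.5, -0.4]
grip_width: 0.0426
```

```bash
cat > st.py <<'E'
from h import *
o=env.get_obs();print(o["time_s"],o["qpos"].round(1),o["tool_pos"].round(4),o["tool_rot"].round(2),o["force"].round(1),o["grip_width"].round(4))
E
python3 st.py
python3 - <<'E'
from fit import *
S=512/800
# theta fit: hinge (0.510,-0.266), yaw -4.85deg; unknown hinge x,y,yaw,theta ; bar ends & wall top outer edge corners
def pts(v):
    x,y,yaw,t=v;loc=np.array([[-.044,-.060,.086],[-.044,.060,.086],[0,-.153,.096],[0,.153,.096]])
    A=np.c_[loc[:,0]*np.cos(t)-loc[:,2]*np.sin(t),loc[:,1],.03+loc[:,0]*np.sin(t)+loc[:,2]*np.cos(t)]
    c,s=np.cos(yaw),np.sin(yaw);return A@np.array([[c,s,0],[-s,c,0],[0,0,1]])+[x,y,0]
uv=np.array([[315,232],[587,243],[103,319],[800,352]])*S
w=np.array([1,1,1,.3])[:,None]
r=lambda v:np.r_[((proj(pts(v),"w3")-uv)*w).ravel(),(v-[.51,-.266,-.085,.75])/[.002,.002,.02,.3]]
f=least_squares(r,[.51,-.266,-.085,.7]);print(f.x,f.fun.round(1))
E
```

```text
[ 0.51216696 -0.26632722 -0.08210722  0.76334602] [ 1.1 -0.8 -0.9 -0.1 -0.9  0.7  2.   1.1  1.1 -0.2  0.1  0. ]Traceback (most recent call last):
  File "st.py", line 2, in <module>
    o=env.get_obs();print(o["time_s"],o["qpos"].round(1),o["tool_pos"].round(4),o["tool_rot"].round(2),o["force"].round(1),o["grip_width"].round(4))
                                                                                                                           ^^^^^^^^^^^^^^^^^^^^^
AttributeError: 'float' object has no attribute 'round'
```

```bash
sed -i 's/,o\["grip_width"\].round(4)/,round(o["grip_width"],4)/' st.py; python3 st.py
python3 - <<'E'
from h import *
save("side","d2"); a=cv2.imread("pics/d2.png")[190:384,220:410]
a=cv2.resize(a,None,fx=3,fy=3,interpolation=cv2.INTER_CUBIC)
save("wrist","w4"); b=cv2.resize(cv2.imread("pics/w4.png")[150:330],None,fx=1.0,fy=1.0)
cv2.imwrite("pics/d2b.png",a)
E
```

```text
8.4333 [ 37.9  -0.5 -10.7 101.6   3.3  79.3 112.2] [ 0.4179 -0.2677  0.2503] [-177.07   -1.69  175.57] [ 1.8  0.5 -0.4] 0.0426
```

View pics/d2b.png

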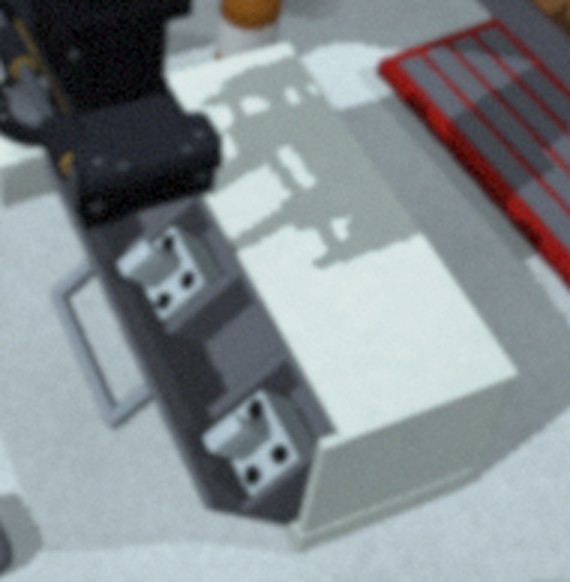

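```bash
cat > bin.py <<'E'
from fit import *
H=(.512,-.266,-.083,.75)
def bw(loc,v=H):
    x,y,yaw,t=v;loc=np.atleast_2d(loc)
    A=np.c_[loc[:,0]*np.cos(t)-loc[:,2]*np.sin(t),loc[:,1],.03+loc[:,0]*np.sin(t)+loc[:,2]*np.cos(t)]
    c,s=np.cos(yaw),np.sin(yaw);return A@np.array([[c,s,0],[-s,c,0],[0,0,1]])+[x,y,0]
E
python3 - <<'E'
from bin import *
im=cv2.resize(cv2.imread("pics/d2.png")[190:384,220:410],None,fx=4,fy=4,interpolation=cv2.INTER_CUBIC)
for y in(.037,-.111):
    top=[[.022+a*.014,y+b*.007,.085] for a,b in((-1,-1),(-1,1),(1,1),(1,-1))]
    bod=[[.022+a*.022,y+b*.028,.045] for a,b in((-1,-1),(-1,1),(1,1),(1,-1))]
    for q,c in((top,(0,0,255)),(bod,(0,255,0))):
        p=((proj(bw(q),"d2")-[220,190])*4).astype(np.int32); cv2.polylines(im,[p],True,c,1)
    print(y,bw([.022,y,.048]),bw([.022,y,.12]))
bar=((proj(bw([[-.044,-.06,.086],[-.044,.06,.086]]),"d2")-[220,190])*4).astype(int)
cv2.line(im,tuple(map(int,bar[0])),tuple(map(int,bar[1])),(255,0,0),1)
cv2.imwrite("pics/o2.png",im[120:720])
E
```

```text
0.037 [[ 0.49850319 -0.22774937  0.08011712]] [[ 0.44959415 -0.22368057  0.13279872]]
-0.111 [[ 0.48623329 -0.37523988  0.08011712]] [[ 0.43732425 -0.37117108  0.13279872]]
```

View pics/o2.png

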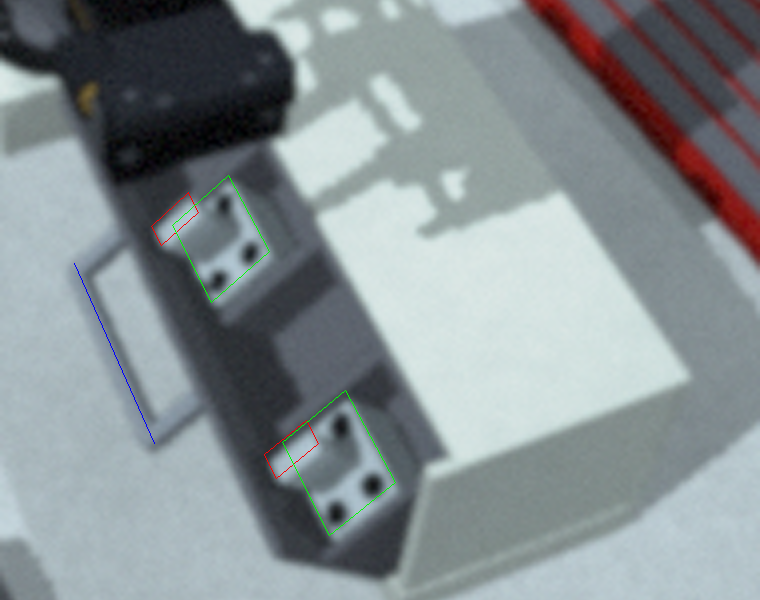

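>>> {"name": "servo_tool", "arguments": {
  "plan": [
    [0.5,[-1.1,1.1,1.5],[-0.8,-5,0]],
    [0.5,[-1.1,1.1,1.5],[-0.8,-5,0]],
    [0.5,[-1.1,1.1,1.5],[-0.8,-5,0]],
    [0.5,[-1.1,1.1,1.5],[-0.8,-4,0]],
    [0.5,[0,0,0],[0,0,0]],
    [0.5,[0,0,0],[0,0,0]]
  ]
}}

```text
time_s: 9.03
tool_pos: [0.4609, -0.2243, 0.1771]
tool_rot: [179.3, 17.4, 175.7]
force: [0.1, -0.0, 1.1]
grip_width: 0.0433
```

```bash
cat > to.py <<'E'
# usage: to.py x y z roll pitch yaw -> shift in tool axes (cm), turn (deg) to reach the pose
import sys
from h import *
o=env.get_obs();a=list(map(float,sys.argv[1:]))
R=Ro.from_euler('xyz',o["tool_rot"],degrees=True); G=Ro.from_euler('xyz',a[3:],degrees=True)
print("pos",o["tool_pos"].round(4),"rot",o["tool_rot"].round(1),"q",o["qpos"].round(0),"F",o["force"].round(1),"w",round(o["grip_width"],4),"t",o["time_s"])
print("shift cm",(R.inv().apply(np.array(a[:3])-o["tool_pos"])*100).round(2),"turn",np.degrees((R.inv()*G).as_rotvec()).round(1))
E
python3 to.py .464 -.2265 .152 180 20 175.2
```

```text
pos [ 0.4609 -0.2243  0.1771] rot [179.3  17.4 175.7] q [ 39.  -8.  -9. 119. -11.  54. 120.] F [ 0.1 -0.   1.1] w 0.0433 t 9.0333
shift cm [ 0.44 -0.23  2.49] turn [ 0.8 -2.6  0.5]
```

>>> {"name": "servo_tool", "arguments": {
  "plan": [
    [0.5,[0.4,-0.2,2.4],[0.8,-2.6,0.5]],
    [0.5,[0,0,2],[0,0,0]],
    [0.5,[0,0,2],[0,0,0]],
    [0.5,[0,0,2],[0,0,0]],
    [0.5,[0,0,0],[0,0,0]]
  ]
}}

```text
time_s: 9.45
tool_pos: [0.4826, -0.231, 0.0957]
tool_rot: [-179.7, 19.8, 175.2]
force: [-1.3, 0.4, -0.2]
grip_width: 0.0434
```

```bash
python3 to.py .4915 -.227 .077 180 20 175.2
```

```text
pos [ 0.4826 -0.231   0.0957] rot [-179.7   19.8  175.2] q [ 38.  -1. -10. 124. -12.  40. 121.] F [-1.3  0.4 -0.2] w 0.0434 t 9.45
shift cm [-0.17  0.48  2.04] turn [-0.3 -0.2 -0. ]
```

>>> {"name": "servo_tool", "arguments": {
  "plan": [
    [0.5,[-0.2,0.5,1],[0,0,0]],
    [0.5,[0,0,1],[0,0,0]],
    [0.5,[0,0,0.2],[0,0,0]],
    [0,[0,0,0],[0,0,0]],
    [0,[0,0,0],[0,0,0]],
    [0,[0,0,0],[0,0,0]],
    [0,[0,0,0],[0,0,0]],
    [0,[0,0,0],[0,0,0]]
  ],
  "force": 40
}}

```text
time_s: 10.12
tool_pos: [0.4948, -0.2289, 0.0795]
tool_rot: [-179.5, 19.9, 175.3]
force: [-0.1, 0.2, 0.8]
grip_width: 0.0181
```

```bash
python3 to.py .4915 -.227 .077 180 20 175.2
```

```text
pos [ 0.4948 -0.2289  0.0795] rot [-179.5   19.9  175.3] q [ 37.   1. -11. 124. -11.  37. 120.] F [-0.1  0.2  0.8] w 0.0181 t 10.1167
shift cm [0.41 0.17 0.12] turn [-0.5 -0.1  0.1]
```

>>> {"name": "servo_tool", "arguments": {
  "plan": [
    [0,[0,0,0],[0,0,0]],
    [0,[0,0,0],[0,0,0]],
    [0,[0,0,0],[0,0,0]],
    [0,[0.3,0,-0.7],[0,0,0]],
    [0,[0.4,0,-0.9],[0,0,0]],
    [0,[0.4,0,-0.9],[0,0,0]]
  ]
}}

```text
time_s: 10.62
tool_pos: [0.4767, -0.2265, 0.0999]
tool_rot: [-179.5, 20.0, 175.3]
force: [3.0, 0.1, -2.6]
grip_width: 0.014
```

>>> {"name": "servo_tool", "arguments": {
  "plan": [
    [0,[0.7,0,-1.6],[0,0,0]],
    [0,[0.7,0,-1.6],[0,0,0]],
    [0,[0.7,0,-1.6],[0,0,0]],
    [0,[0.3,0,-2],[0,0,0]],
    [0,[0,0,-2.5],[0,3,0]],
    [0,[0,0,-2.5],[0,5,0]],
    [0,[0,0,-2.5],[0,5,0]],
    [0,[0,0,0],[0,0,0]]
  ]
}}

```text
time_s: 11.28
tool_pos: [0.3926, -0.2175, 0.2336]
tool_rot: [-179.6, 5.8, 174.8]
force: [3.0, -0.5, -3.0]
grip_width: 0.0138
```

```bash
python3 to.py .5177 .2214 .18 180 -23 175
python3 - <<'E'
from h import *
save("side","d3");cv2.imwrite("pics/d3b.png",cv2.resize(cv2.imread("pics/d3.png"),None,fx=1.2,fy=1.2))
E
```

```text
pos [ 0.3926 -0.2175  0.2336] rot [-179.6    5.8  174.8] q [ 40. -11. -12. 113.  -4.  72. 115.] F [ 3.  -0.5 -3. ] w 0.0138 t 11.2833
shift cm [-7.89 44.89  5.88] turn [-0.4 28.8 -0.3]
```

View pics/d3b.png

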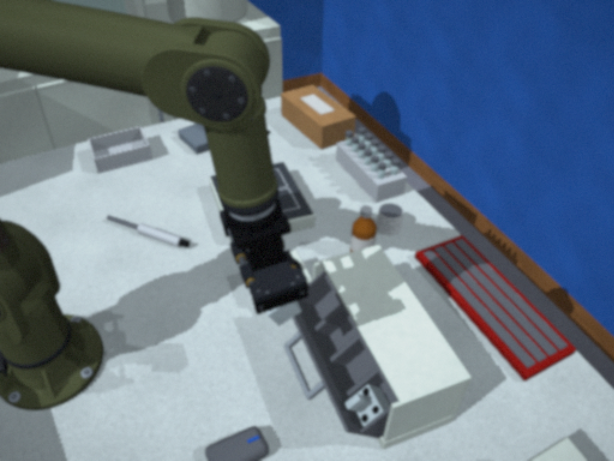

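```bash
cat > place.py <<'E'
from bin import *
def T(p,rpy):
    M=np.eye(4);M[:3,:3]=Ro.from_euler('xyz',rpy,degrees=True).as_matrix();M[:3,3]=p;return M
def tb(y,tool):  # block in tool
    yaw=np.degrees(H[2]); B=np.eye(4); B[:3,:3]=(Ro.from_euler('z',yaw,degrees=True)*Ro.from_euler('y',-H[3])).as_matrix()
    B[:3,3]=bw([.022,y,.005])[0]; X=np.linalg.inv(tool)@B; X[1,3]=0; return X
def goal(X,xy,z,yaw):
    B=np.eye(4);B[:3,:3]=Ro.from_euler('z',yaw,degrees=True).as_matrix();B[:3,3]=[*xy,z]
    G=B@np.linalg.inv(X); return G[:3,3].round(4),Ro.from_matrix(G[:3,:3]).as_euler('xyz',degrees=True).round(1)
E
cat > p1.py <<'E'
from place import *
X=tb(.037,T([.4948,-.2289,.0795],[-179.5,19.9,175.3])); np.save("X1.npy",X); print(X.round(3))
for z in(.12,.047): print(goal(X,(.5269,.311),z,-5.5))
E
python3 p1.py
```

```text
[[-0.92  -0.001  0.392 -0.02 ]
 [-0.004  1.    -0.007  0.   ]
 [-0.392 -0.008 -0.92   0.04 ]
 [ 0.     0.     0.     1.   ]]
(array([0.5239, 0.3116, 0.165 ]), array([-179.5,  -23.1,  174.6]))
(array([0.5239, 0.3116, 0.092 ]), array([-179.5,  -23.1,  174.6]))
```

>>> {"name": "servo_tool", "arguments": {
  "plan": [
    [0,[-0.7,3.3,0],[0,5,0]],
    [0,[-0.7,3.3,0],[0,5,0]],
    [0,[-0.7,3.3,0],[0,5,0]],
    [0,[-0.7,3.3,0],[0,5,0]],
    [0,[-0.7,3.3,0],[0,5,0]],
    [0,[-0.7,3.3,0],[0,4,0]],
    [0,[-0.7,3.3,0],[0,0,0]],
    [0,[-0.7,3.3,0],[0,0,0]],
    [0,[-0.7,3.3,0],[0,0,0]],
    [0,[-0.7,3.3,0],[0,0,0]],
    [0,[-0.7,3.3,0],[0,0,0]],
    [0,[-0.7,3.3,0],[0,0,0]],
    [0,[-0.7,3.3,0],[0,0,0]],
    [0,[0,3.3,0],[0,0,0]],
    [0,[0,3.3,0],[0,0,0]],
    [0,[0,0,0],[0,0,0]],
    [0,[0,0,0],[0,0,0]]
  ]
}}

```text
time_s: 12.75
tool_pos: [0.5115, 0.2727, 0.167]
tool_rot: [-179.2, -25.5, 173.0]
force: [0.1, -1.6, -4.0]
grip_width: 0.0137
```

```bash
python3 to.py .5239 .3116 .165 -179.5 -23.1 174.6
```

```text
pos [0.5115 0.2727 0.167 ] rot [-179.2  -25.5  173. ] q [ -0.  33. -34.  78.   2.  94.  50.] F [ 0.1 -1.6 -4. ] w 0.0137 t 12.75
shift cm [-0.77  4.01 -0.2 ] turn [ 0.4 -2.5 -1.4]
```

>>> {"name": "servo_tool", "arguments": {
  "plan": [
    [0,[-0.4,2.0,0],[0.2,-1.2,-0.7]],
    [0,[-0.4,2.0,0],[0.2,-1.2,-0.7]],
    [0,[0,0,0],[0,0,0]],
    [0,[0,0,0],[0,0,0]]
  ]
}}

```text
time_s: 13.08
tool_pos: [0.521, 0.3068, 0.1566]
tool_rot: [-179.1, -23.2, 174.4]
force: [0.3, -2.0, -4.0]
grip_width: 0.0137
```

```bash
python3 to.py .5239 .3116 .165 -179.5 -23.1 174.6
python3 - <<'E'
from place import *
save("scene","s4");save("wrist","w5")
a=cv2.resize(cv2.imread("pics/s4.png")[110:260,280:440],None,fx=2.5,fy=2.5,interpolation=cv2.INTER_CUBIC)
b=cv2.imread("pics/w5.png")[100:,100:480]
h=max(a.shape[0],b.shape[0]); P=lambda i:cv2.copyMakeBorder(i,0,h-i.shape[0],0,0,0)
cv2.imwrite("pics/c4.png",np.hstack([P(a),P(b)]))
E
```

```text
pos [0.521  0.3068 0.1566] rot [-179.1  -23.2  174.4] q [ -4.  35. -34.  76.   4.  93.  48.] F [ 0.3 -2.  -4. ] w 0.0137 t 13.0833
shift cm [ 0.11  0.49 -0.88] turn [-0.3 -0.1 -0.2]
```

View pics/c4.png

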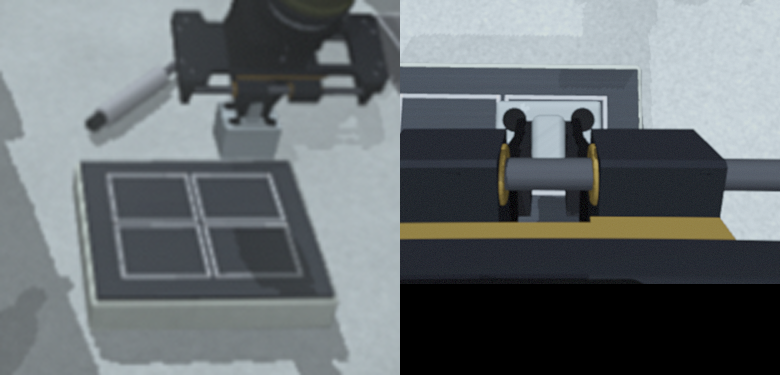

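>>> {"name": "servo_tool", "arguments": {
  "plan": [
    [0,[-0.6,0.5,1.2],[0,0,0]],
    [0,[-0.5,0,1.2],[0,0,0]],
    [0,[-0.5,0,1.2],[0,0,0]],
    [0,[-0.5,0,1.2],[0,0,0]],
    [0,[0,0,0],[0,0,0]],
    [0,[0,0,0],[0,0,0]]
  ]
}}

```text
time_s: 13.68
tool_pos: [0.5226, 0.3049, 0.0965]
tool_rot: [-178.8, -23.3, 173.9]
force: [-0.1, -0.3, -4.1]
grip_width: 0.014
```

```bash
python3 to.py .5239 .3116 .092 -179.5 -23.1 174.6
```

```text
pos [0.5226 0.3049 0.0965] rot [-178.8  -23.3  173.9] q [ -4.  38. -33.  79.   6.  87.  48.] F [-0.1 -0.3 -4.1] w 0.014 t 13.6833
shift cm [-0.24  0.68  0.38] turn [-0.4 -0.2 -0.7]
```

>>> {"name": "servo_tool", "arguments": {
  "plan": [
    [0,[-0.1,0.7,0],[-0.4,-0.2,-0.7]],
    [0,[-0.2,0.1,0.4],[0,0,0]],
    [0,[-0.1,0,0.2],[0,0,0]],
    [0,[0,0,0],[0,0,0]]
  ]
}}

```text
time_s: 14.02
tool_pos: [0.5252, 0.3132, 0.0904]
tool_rot: [-179.6, -23.1, 174.7]
force: [-0.7, -0.5, -3.4]
grip_width: 0.0134
```

```bash
python3 to.py .5239 .3116 .09 -179.5 -23.1 174.6
```

```text
pos [0.5252 0.3132 0.0904] rot [-179.6  -23.1  174.7] q [ -4.  39. -33.  78.   6.  87.  49.] F [-0.7 -0.5 -3.4] w 0.0134 t 14.0167
shift cm [ 0.1  -0.17  0.08] turn [ 0.  -0.   0.1]
```

>>> {"name": "servo_tool", "arguments": {
  "plan": [
    [0,[-0.1,0,0.2],[0,0,0]],
    [0,[-0.1,0,0.2],[0,0,0]],
    [0,[-0.1,0,0.2],[0,0,0]],
    [0,[0,0,0],[0,0,0]]
  ]
}}

```text
time_s: 14.35
tool_pos: [0.5259, 0.3137, 0.0906]
tool_rot: [-179.6, -23.1, 174.8]
force: [0.6, 0.3, -3.6]
grip_width: 0.0138
```

>>> {"name": "servo_tool", "arguments": {
  "plan": [
    [0,[-0.25,0,0.5],[0,0,0]],
    [0,[-0.2,0,0.4],[0,0,0]],
    [0,[0,0,0],[0,0,0]]
  ]
}}

```text
time_s: 14.6
tool_pos: [0.5266, 0.3143, 0.0906]
tool_rot: [-179.7, -23.1, 174.9]
force: [0.9, -0.6, -4.4]
grip_width: 0.0139
```

>>> {"name": "servo_tool", "arguments": {
  "plan": [
    [0,[-0.3,0,0.8],[0,0,0]],
    [0,[-0.3,0,0.8],[0,0,0]]
  ]
}}

```text
time_s: 14.77
tool_pos: [0.5274, 0.315, 0.0886]
tool_rot: [-179.9, -23.0, 175.0]
force: [-5.4, -13.2, 46.8]
grip_width: 0.0136
```

>>> {"name": "servo_tool", "arguments": {
  "plan": [
    [0,[0.1,-0.3,-0.3],[0,0,0]],
    [0.5,[0,0,0],[0,0,0]],
    [0.5,[0,0,0],[0,0,0]],
    [0.5,[0,0,0],[0,0,0]],
    [0.5,[0,0,0],[0,0,0]],
    [0.5,[0,0,-1],[0,0,0]],
    [0.5,[0,0,-2],[0,0,0]],
    [0.5,[0,0,-3],[0,0,0]],
    [0.5,[0,0,-3],[0,0,0]],
    [0.5,[0,0,-3],[0,0,0]]
  ]
}}

```text
time_s: 15.6
tool_pos: [0.5705, 0.3087, 0.1987]
tool_rot: [-179.7, -23.7, 175.2]
force: [0.3, 0.3, -0.5]
grip_width: 0.0436
```

```bash
python3 to.py .452 -.371 .19 180 20 175.2
python3 - <<'E'
from bin import *
print(bw([.022,-.111,.068]))
save("scene","s5");save("wrist","w6")
a=cv2.resize(cv2.imread("pics/s5.png")[110:260,280:440],None,fx=2.5,fy=2.5,interpolation=cv2.INTER_CUBIC)
b=cv2.imread("pics/w6.png")[100:,100:480]
h=max(a.shape[0],b.shape[0]); P=lambda i:cv2.copyMakeBorder(i,0,h-i.shape[0],0,0,0)
cv2.imwrite("pics/c5.png",np.hstack([P(a),P(b)]))
E
```

```text
pos [0.5705 0.3087 0.1987] rot [-179.7  -23.7  175.2] q [ -6.  40. -33.  64.   6. 101.  50.] F [ 0.3  0.3 -0.5] w 0.0436 t 15.6
shift cm [  5.24 -68.7    3.63] turn [ -0.3 -43.7   0.1]
[[ 0.47264744 -0.37410966  0.0947509 ]]
```

View pics/c5.png

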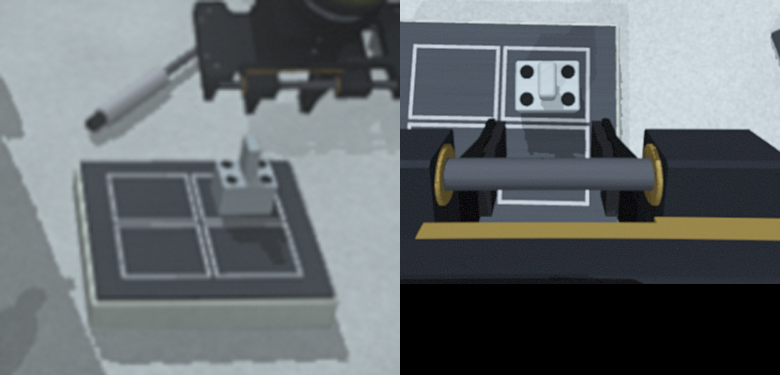

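>>> {"name": "servo_tool", "arguments": {
  "plan": [
    [0.5,[1.0,-2,0],[0,-5,0]],
    [0.5,[1.0,-3.3,0],[0,-5,0]],
    [0.5,[1.0,-3.3,0],[0,-5,0]],
    [0.5,[1.0,-3.3,0],[0,-5,0]],
    [0.5,[0.5,-3.3,0],[0,-5,0]],
    [0.5,[0.5,-3.3,0],[0,-5,0]],
    [0.5,[0.5,-3.3,0],[0,-5,0]],
    [0.5,[0.5,-3.3,0],[0,-5,0]],
    [0.5,[0,-3.3,0],[0,-3,0]],
    [0.5,[0,-3.3,0],[0,0,0]],
    [0.5,[0,-3.3,0],[0,0,0]],
    [0.5,[0,-3.3,0],[0,0,0]],
    [0.5,[0,-3.3,0],[0,0,0]],
    [0.5,[0,-3.3,0],[0,0,0]],
    [0.5,[0,-3.3,0],[0,0,0]],
    [0.5,[0,-3.3,0],[0,0,0]],
    [0.5,[0,-3.3,0],[0,0,0]],
    [0.5,[0,0,0],[0,0,0]]
  ]
}}

```text
time_s: 17.2
tool_pos: [0.4556, -0.2508, 0.186]
tool_rot: [-179.8, 20.1, 175.3]
force: [0.1, -0.3, 0.9]
grip_width: 0.0432
```

```bash
python3 to.py .452 -.374 .152 180 20 175.2
```

```text
pos [ 0.4556 -0.2508  0.186 ] rot [-179.8   20.1  175.3] q [ 27.  -9.   5. 120. -10.  52. 122.] F [ 0.1 -0.3  0.9] w 0.0432 t 17.2
shift cm [  0.56 -12.29   3.46] turn [-0.2  0.1  0.1]
```

>>> {"name": "servo_tool", "arguments": {
  "plan": [
    [0.5,[0.1,-3.1,0],[0,0,0]],
    [0.5,[0.1,-3.1,0],[0,0,0]],
    [0.5,[0.1,-3.1,0],[0,0,0]],
    [0.5,[0.2,-3.1,0],[0,0,0]],
    [0.5,[0,0,1.5],[0,0,0]],
    [0.5,[0,0,1.5],[0,0,0]],
    [0.5,[0,0,0],[0,0,0]]
  ]
}}

```text
time_s: 17.78
tool_pos: [0.4485, -0.3808, 0.1522]
tool_rot: [-179.9, 19.8, 175.1]
force: [0.0, 0.6, -0.7]
grip_width: 0.0433
```

```bash
python3 to.py .4791 -.3746 .0769 180 20 175.2;python3 - <<'E'
from bin import *
save("side","d6");save("wrist","w7")
a=cv2.resize(cv2.imread("pics/d6.png")[220:384,200:380],None,fx=2.2,fy=2.2,interpolation=cv2.INTER_CUBIC)
b=cv2.imread("pics/w7.png")[100:,70:450]
h=max(a.shape[0],b.shape[0]); P=lambda i:cv2.copyMakeBorder(i,0,h-i.shape[0],0,0,0)
cv2.imwrite("pics/c6.png",np.hstack([P(a),P(b)]))
E
```

```text
pos [ 0.4485 -0.3808  0.1522] rot [-179.9   19.8  175.1] q [ 32.   3.  14. 112. -18.  51. 141.] F [ 0.   0.6 -0.7] w 0.0433 t 17.7833
shift cm [-0.26  0.89  8.1 ] turn [-0.1 -0.2 -0.1]
```

View pics/c6.png

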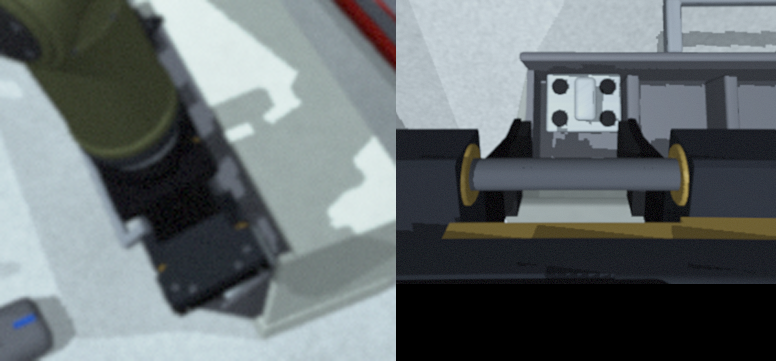

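Run:
```python
from bin import *
print(proj(bw([[.022,-.111,.085],[.022,-.107,.085],[.026,-.111,.085]]),"w7"), "measured approx (260,196)")
print(bw([.022,-.111,.068]))
```

```text
[[261.65137155 199.19826873]
 [267.86743676 199.19862446]
 [261.68130524 205.41475051]] measured approx (260,196)
[[ 0.47264744 -0.37410966  0.0947509 ]]
```

Model agrees within 2 mm. Descend and grip.

>>> {"name": "servo_tool", "arguments": {
  "plan": [
    [0.5,[-0.2,0.9,1.6],[0,0,0]],
    [0.5,[-0.1,0.1,1.9],[0,0,0]],
    [0.5,[0,0.1,1.9],[0,0,0]],
    [0.5,[0,0,1.4],[0,0,0]],
    [0.5,[0,0,0],[0,0,0]]
  ]
}}

```text
time_s: 18.3
tool_pos: [0.4803, -0.37, 0.0965]
tool_rot: [-179.6, 20.5, 175.5]
force: [-1.4, 0.7, 0.5]
grip_width: 0.0437
```

```bash
python3 to.py .4791 -.3746 .0769 180 20 175.2
```

```text
pos [ 0.4803 -0.37    0.0965] rot [-179.6   20.5  175.5] q [ 31.   8.  12. 114. -21.  43. 142.] F [-1.4  0.7  0.5] w 0.0437 t 18.3
shift cm [ 0.77 -0.46  1.8 ] turn [-0.3  0.5  0.3]
```

>>> {"name": "servo_tool", "arguments": {
  "plan": [
    [0.5,[0.7,-0.5,1],[0,0,0]],
    [0.5,[0.2,-0.1,1.1],[0,0,0]],
    [0,[0,0,0],[0,0,0]],
    [0,[0,0,0],[0,0,0]],
    [0,[0,0,0],[0,0,0]],
    [0,[0,0,0],[0,0,0]],
    [0,[0,0,0],[0,0,0]],
    [0,[0,0,0],[0,0,0]],
    [0,[0,0,0],[0,0,0]]
  ],
  "force": 40
}}

```text
time_s: 19.05
tool_pos: [0.4833, -0.3761, 0.0818]
tool_rot: [-179.4, 21.1, 175.8]
force: [0.7, -0.2, -1.7]
grip_width: 0.0136
```

```bash
python3 to.py .4791 -.3746 .0769 180 20 175.2
```

```text
pos [ 0.4833 -0.3761  0.0818] rot [-179.4   21.1  175.8] q [ 31.   9.  12. 115. -22.  41. 144.] F [ 0.7 -0.2 -1.7] w 0.0136 t 19.05
shift cm [0.58 0.12 0.3 ] turn [-0.4  1.1  0.5]
```

>>> {"name": "servo_tool", "arguments": {
  "plan": [
    [0,[0.4,0,-0.9],[0,0,0]],
    [0,[0.4,0,-0.9],[0,0,0]],
    [0,[0.7,0,-1.6],[0,0,0]],
    [0,[0.7,0,-1.6],[0,0,0]],
    [0,[0.7,0,-1.6],[0,0,0]],
    [0,[0.3,0,-2],[0,0,0]],
    [0,[0,0,-2.5],[0,3,0]],
    [0,[0,0,-2.5],[0,5,0]],
    [0,[0,0,-2.5],[0,5,0]],
    [0,[0,0,0],[0,0,0]]
  ]
}}

```text
time_s: 19.88
tool_pos: [0.3879, -0.3647, 0.2283]
tool_rot: [-179.7, 7.2, 175.2]
force: [1.7, -0.9, -1.3]
grip_width: 0.0134
```

```bash
cat > p2.py <<'E'
from place import *
X=tb(-.111,T([.4833,-.3761,.0818],[-179.4,21.1,175.8])); np.save("X2.npy",X)
for z in(.12,.046): print(goal(X,(.5177,.2214),z,-5))
E
python3 p2.py; python3 to.py .515 .222 .165 180 -22 175
```

```text
(array([0.5168, 0.2216, 0.1662]), array([-179.8,  -21.9,  175.6]))
(array([0.5168, 0.2216, 0.0922]), array([-179.8,  -21.9,  175.6]))
pos [ 0.3879 -0.3647  0.2283] rot [-179.7    7.2  175.2] q [ 31.  -1.  12. 105.  -4.  70. 130.] F [ 1.7 -0.9 -1.3] w 0.0134 t 19.8833
shift cm [-6.91 59.57  6.89] turn [-0.4 29.2  0.1]
```

>>> {"name": "servo_tool", "arguments": {
  "plan": [
    [0,[-0.5,3.3,0],[0,5,0]],
    [0,[-0.5,3.3,0],[0,5,0]],
    [0,[-0.5,3.3,0],[0,5,0]],
    [0,[-0.5,3.3,0],[0,5,0]],
    [0,[-0.5,3.3,0],[0,5,0]],
    [0,[-0.5,3.3,0],[0,4,0]],
    [0,[-0.5,3.3,0],[0,0,0]],
    [0,[-0.5,3.3,0],[0,0,0]],
    [0,[-0.5,3.3,0],[0,0,0]],
    [0,[-0.5,3.3,0],[0,0,0]],
    [0,[-0.5,3.3,0],[0,0,0]],
    [0,[-0.5,3.3,0],[0,0,0]],
    [0,[-0.5,3.3,0],[0,0,0]],
    [0,[-0.5,3.3,0],[0,0,0]],
    [0,[-0.5,3.3,0],[0,0,0]],
    [0,[0,3.3,0],[0,0,0]],
    [0,[0,3,0],[0,0,0]],
    [0,[0,0,0],[0,0,0]],
    [0,[0,0,0],[0,0,0]]
  ]
}}

```text
time_s: 21.47
tool_pos: [0.501, 0.1914, 0.1904]
tool_rot: [-178.6, -23.7, 173.0]
force: [0.6, -1.4, -2.7]
grip_width: 0.0139
```

```bash
python3 to.py .5168 .2216 .166 -179.8 -21.9 175.6
```

```text
pos [0.501  0.1914 0.1904] rot [-178.6  -23.7  173. ] q [ -8.  24. -13.  84.  -4.  95.  63.] F [ 0.6 -1.4 -2.7] w 0.0139 t 21.4667
shift cm [-2.08  3.23  1.67] turn [-0.2 -1.9 -2.4]
```

>>> {"name": "servo_tool", "arguments": {
  "plan": [
    [0,[-0.8,1.6,0],[0,-1,-1.2]],
    [0,[-0.8,1.6,0.5],[0,-1,-1.2]],
    [0,[-0.4,0,1],[0,0,0]],
    [0,[0,0,0],[0,0,0]],
    [0,[0,0,0],[0,0,0]]
  ]
}}

```text
time_s: 21.88
tool_pos: [0.5176, 0.2207, 0.1643]
tool_rot: [-179.5, -21.6, 175.7]
force: [0.5, 1.6, -2.2]
grip_width: 0.0138
```

```bash
python3 to.py .5168 .2216 .12 -179.8 -21.9 175.6;python3 - <<'E'
from place import *
save("scene","s8");save("wrist","w8")
a=cv2.resize(cv2.imread("pics/s8.png")[110:260,280:440],None,fx=2.5,fy=2.5,interpolation=cv2.INTER_CUBIC)
o=env.get_obs();X=np.load("X2.npy");B=T(o["tool_pos"],o["tool_rot"])@X;print(B[:3,3],"block up",B[:3,2])
c=np.array([[i*.022,j*.028,k*.04,1] for k in(0,1) for i,j in((-1,-1),(-1,1),(1,1),(1,-1))])
p=((proj((c@B.T)[:,:3],"s8")-[280,110])*2.5).astype(np.int32)
for q in(p[:4],p[4:]): cv2.polylines(a,[q],True,(0,0,255),1)
cv2.imwrite("pics/c8.png",a)
E
```

```text
pos [0.5176 0.2207 0.1643] rot [-179.5  -21.6  175.7] q [-10.  26. -14.  83.  -3.  91.  63.] F [ 0.5  1.6 -2.2] w 0.0138 t 21.8833
shift cm [-1.55  0.12  4.15] turn [-0.3  0.3  0.1]
[0.51886341 0.21935266 0.11821961] block up [-0.0035769   0.00536051  0.99997924]
```

View pics/c8.png

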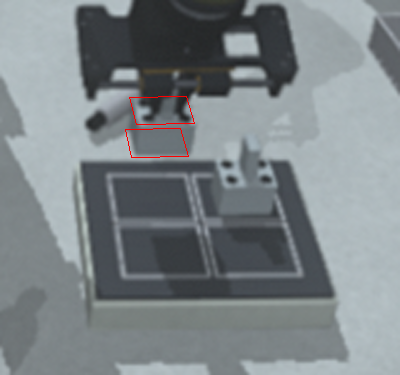

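>>> {"name": "servo_tool", "arguments": {
  "plan": [
    [0,[-0.5,0,1.5],[0,0,0]],
    [0,[-0.5,0,1.4],[0,0,0]],
    [0,[-0.5,0,1.4],[0,0,0]],
    [0,[-0.4,0,1.2],[0,0,0]],
    [0,[0,0,0],[0,0,0]]
  ]
}}

```text
time_s: 22.4
tool_pos: [0.5178, 0.2158, 0.1067]
tool_rot: [-179.5, -21.3, 175.2]
force: [-0.2, -0.6, -3.2]
grip_width: 0.0134
```

```bash
python3 to.py .5168 .2216 .092 -179.8 -21.9 175.6
```

```text
pos [0.5178 0.2158 0.1067] rot [-179.5  -21.3  175.2] q [-10.  28. -14.  87.  -3.  85.  63.] F [-0.2 -0.6 -3.2] w 0.0134 t 22.4
shift cm [-0.4   0.59  1.41] turn [-0.2  0.6 -0.4]
```

>>> {"name": "servo_tool", "arguments": {
  "plan": [
    [0,[-0.3,0.6,0.6],[0,0.5,-0.4]],
    [0,[-0.3,0,0.8],[0,0,0]],
    [0,[-0.2,0,0.5],[0,0,0]]
  ]
}}

```text
time_s: 22.65
tool_pos: [0.5199, 0.2209, 0.0899]
tool_rot: [-179.6, -21.8, 175.6]
force: [-3.4, -8.9, 35.9]
grip_width: 0.0137
```

```bash
python3 to.py .5168 .2216 .092 -179.8 -21.9 175.6
```

```text
pos [0.5199 0.2209 0.0899] rot [-179.6  -21.8  175.6] q [-10.  30. -14.  86.  -3.  84.  63.] F [-3.4 -8.9 35.9] w 0.0137 t 22.65
shift cm [ 0.37  0.04 -0.08] turn [-0.2  0.1 -0. ]
```

>>> {"name": "servo_tool", "arguments": {
  "plan": [
    [0,[0.2,0,-0.3],[0,0,0]],
    [0.5,[0,0,0],[0,0,0]],
    [0.5,[0,0,0],[0,0,0]],
    [0.5,[0,0,0],[0,0,0]],
    [0.5,[0,0,0],[0,0,0]],
    [0.5,[0,0,-1],[0,0,0]],
    [0.5,[0,0,-2],[0,0,0]],
    [0.5,[0,0,-3],[0,0,0]],
    [0.5,[0,0,-3],[0,0,0]],
    [0.5,[0,0,-3],[0,4,0]]
  ]
}}

```text
time_s: 23.48
tool_pos: [0.56, 0.22, 0.2091]
tool_rot: [-179.5, -26.4, 175.9]
force: [1.8, 1.1, 0.3]
grip_width: 0.0433
```

```bash
python3 to.py .42 -.2 .25 180 0 175
python3 - <<'E'
from place import *
save("scene","s9");save("wrist","w9")
b=cv2.resize(cv2.imread("pics/w9.png")[40:250,60:500],None,fx=1.7,fy=1.7)
cv2.imwrite("pics/c9.png",b)
fs=[(.5177,.2214,.045),(.5269,.311,.045)]
print(proj([(x,y,.125) for x,y,z in fs],"w9").round(1),((proj([(x,y,.125) for x,y,z in fs],"w9")-[60,40])*1.7).round(0))
E
```

```text
pos [0.56   0.22   0.2091] rot [-179.5  -26.4  175.9] q [-10.  33. -14.  69.  -4. 103.  63.] F [1.8 1.1 0.3] w 0.0433 t 23.4833
shift cm [ 11.62 -42.89   1.54] turn [ -0.7 -26.4   1. ]
[[248.1 177.8]
 [363.2 180.9]] [[320. 234.]
 [515. 240.]]
```

View pics/c9.png

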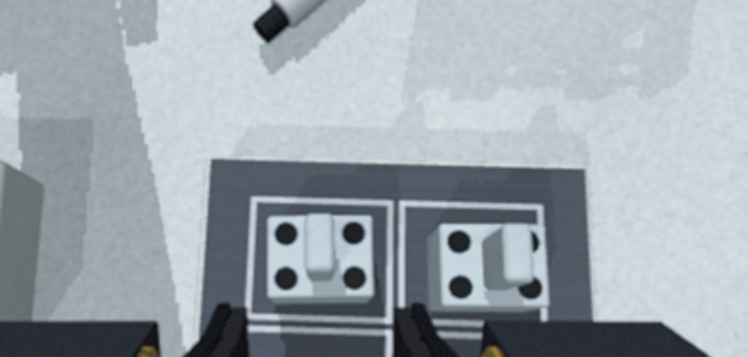

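Run:
```python
from fit import *
u=np.array([[320,257],[494,266],[319.5,255],[494.5,265]])/1.7+[60,40]
print(atz(u,.085,"w9"))   # last two: well centroid
f=np.array([[249,197],[392,201],[388,327],[246,320],[401,202],[543,205]])/1.7+[60,40]
print(atz(f,.045,"w9"))
```

```text
[[0.5220326  0.22096839 0.085     ]
 [0.53360851 0.31179688 0.085     ]
 [0.52094325 0.22078321 0.085     ]
 [0.53310082 0.31212419 0.085     ]]
[[0.47554312 0.18072487 0.045     ]
 [0.48460437 0.26741658 0.045     ]
 [0.56003377 0.25781823 0.045     ]
 [0.54982197 0.17509513 0.045     ]
 [0.48564238 0.27280371 0.045     ]
 [0.49404199 0.35784151 0.045     ]]
```

>>> {"name": "servo_tool", "arguments": {
  "plan": [
    [0.5,[1.5,-2,-1],[0,-5,0]],
    [0.5,[1.3,-3.3,0],[0,-5,0]],
    [0.5,[1.3,-3.3,0],[0,-5,0]],
    [0,[1.3,-3.3,0],[0,-5,0]],
    [0,[1.3,-3.3,0],[0,-5,0]],
    [0,[1.3,-3.3,0],[0,-2,0]],
    [0,[1,-3.3,0],[0,0,0]],
    [0,[1,-3.3,0],[0,0,0]],
    [0,[1,-3.3,0],[0,0,0]],
    [0,[1,-3.3,0],[0,0,0]],
    [0,[0,-3.3,0],[0,0,0]],
    [0,[0,-3.3,0],[0,0,0]],
    [0,[0,-3.3,0],[0,0,0]],
    [0,[0,-3.3,0],[0,0,0]],
    [0,[0,-3.3,0],[0,0,0]],
    [0,[0,-3.3,0],[0,0,0]],
    [0,[0,0,0],[0,0,0]]
  ]
}}

```text
time_s: 25.0
tool_pos: [0.4027, -0.3047, 0.2233]
tool_rot: [-179.3, 1.1, 176.2]
force: [-1.3, -0.5, 1.3]
grip_width: 0.0008
```

```bash
python3 to.py .416 -.344 .16 180 0 175.2
```

```text
pos [ 0.4027 -0.3047  0.2233] rot [-179.3    1.1  176.2] q [ 20.  -1.  14. 105.   0.  75. 120.] F [-1.3 -0.5  1.3] w 0.0008 t 25.0
shift cm [-1.47 -3.75  6.41] turn [-0.7  1.1  1. ]
```

>>> {"name": "servo_tool", "arguments": {
  "plan": [
    [0,[-0.6,-2,2],[-0.7,0.7,1]],
    [0,[-0.4,-1.8,2],[0,0.3,0]],
    [0,[0,0,2],[0,0,0]],
    [0,[0,0,2.5],[0,0,0]],
    [0,[0,0,2.5],[0,0,0]],
    [0,[0,0,0],[0,0,0]]
  ]
}}

```text
time_s: 25.5
tool_pos: [0.4103, -0.3472, 0.1117]
tool_rot: [-180.0, 0.4, 174.8]
force: [-1.2, 1.1, -1.1]
grip_width: 0.0003
```

```bash
python3 to.py .416 -.344 .078 180 0 175.2
```

```text
pos [ 0.4103 -0.3472  0.1117] rot [-180.     0.4  174.8] q [ 23.   9.  16. 108.  -3.  63. 125.] F [-1.2  1.1 -1.1] w 0.0003 t 25.5
shift cm [-0.52  0.37  3.38] turn [-0.   0.4 -0.4]
```

>>> {"name": "servo_tool", "arguments": {
  "plan": [
    [0,[0,0.2,1.8],[0,0,0]],
    [0,[0,0.1,1.7],[0,0,0]],
    [0,[-1,0,0],[0,0,0]],
    [0,[-1.2,0,0],[0,0,0]],
    [0,[-1.2,0,0],[0,0,0]]
  ]
}}

```text
time_s: 25.92
tool_pos: [0.4297, -0.3454, 0.0807]
tool_rot: [179.5, -1.4, 174.6]
force: [-35.7, 9.8, 23.0]
grip_width: 0.0004
```

```bash
python3 to.py .50 -.35 .095 180 0 175.2
```

```text
pos [ 0.4297 -0.3454  0.0807] rot [179.5  -1.4 174.6] q [ 22.  14.  16. 106.  -4.  62. 124.] F [-35.7   9.8  23. ] w 0.0004 t 25.9167
shift cm [-7.    0.22 -1.59] turn [ 0.5 -1.4 -0.6]
```

>>> {"name": "servo_tool", "arguments": {
  "plan": [
    [0,[-1.2,0,-1.0],[0,0,0]],
    [0,[-1.2,0,-0.9],[0,0,0]],
    [0,[-1.2,0,-0.8],[0,0,0]],
    [0,[-1.2,0,-0.6],[0,0,0]]
  ]
}}

```text
time_s: 26.25
tool_pos: [0.4754, -0.3509, 0.1187]
tool_rot: [179.4, -2.0, 174.3]
force: [-1.2, 0.6, -1.5]
grip_width: 0.0004
```

```bash
python3 to.py .50 -.35 .105 180 0 175.2
```

```text
pos [ 0.4754 -0.3509  0.1187] rot [179.4  -2.  174.3] q [ 21.  17.  15.  98.  -4.  68. 121.] F [-1.2  0.6 -1.5] w 0.0004 t 26.25
shift cm [-2.48  0.32  1.28] turn [ 0.6 -2.  -0.9]
```

>>> {"name": "servo_tool", "arguments": {
  "plan": [
    [0,[0.3,0,1.2],[0,-1,-0.5]],
    [0,[-1.0,0,0.8],[0,-1,0]],
    [0,[-1.0,0,0],[0,0,0]]
  ]
}}

```text
time_s: 26.5
tool_pos: [0.4862, -0.3525, 0.1059]
tool_rot: [179.3, -1.0, 174.9]
force: [-37.0, 8.1, 11.5]
grip_width: 0.0004
```

```bash
python3 to.py .492 -.35 .105 180 0 175.2;python3 -c "
from h import *
save('side','d10')
cv2.imwrite('pics/d10b.png',cv2.resize(cv2.imread('pics/d10.png')[170:384,190:420],None,fx=2.5,fy=2.5))"
```

```text
pos [ 0.4862 -0.3525  0.1059] rot [179.3  -1.  174.9] q [ 21.  18.  15.  98.  -5.  66. 122.] F [-37.    8.1  11.5] w 0.0004 t 26.5
shift cm [-0.56  0.3   0.08] turn [ 0.7 -1.  -0.3]
```

>>> {"name": "servo_tool", "arguments": {
  "plan": [
    [0,[-1.2,0,0],[0,0,0]],
    [0,[-1.3,0,0],[0,0,0]],
    [0,[-1.3,0,0],[0,0,0]]
  ]
}}

```text
time_s: 26.8
tool_pos: [0.485, -0.3521, 0.1065]
tool_rot: [178.1, -5.8, 174.3]
force: [-32.1, 9.9, 16.8]
grip_width: 0.0007
```

>>> {"name": "servo_tool", "arguments": {
  "plan": [
    [0,[1,0,0],[0,0,0]],
    [0,[2,0,-1],[0,3,0]],
    [0,[0,1,-3],[0,3,0]],
    [0,[0,3,-3],[0,0,0]],
    [0,[0,3,-3],[0,0,0]],
    [0,[0,3,-3],[0,0,0]],
    [0,[0,3,-3],[0,0,0]],
    [0,[0,3,-3],[0,0,0]],
    [0,[0,3,0],[0,0,0]],
    [0,[0,3,0],[0,0,0]],
    [0,[0,3,0],[0,0,0]],
    [0,[0,3,0],[0,0,0]],
    [0.4,[0,3,0],[0,0,0]],
    [0.4,[0,0,0],[0,0,0]]
  ]
}}

```text
time_s: 27.97
tool_pos: [0.5339, -0.0407, 0.3371]
tool_rot: [178.2, -10.4, 174.4]
force: [0.6, -0.2, 0.6]
grip_width: 0.0075
```

```bash
python3 to.py .493 -.015 .2 180 0 175.2;python3 - <<'E'
from bin import *
save("side","d11");save("wrist","w11")
g0,g1=[cv2.cvtColor(cv2.imread(f"pics/{f}.png"),cv2.COLOR_BGR2GRAY) for f in("d0","d11")]
# handle template from the shut picture
t=g0[258:312,256:300]
r=cv2.matchTemplate(g1[238:352,206:330],t,cv2.TM_CCOEFF_NORMED);_,v,_,p=cv2.minMaxLoc(r);print("handle match",v,"shift",p[0]-50,p[1]-20)
for th in(0,.05,.1,.2,.4): print(th,proj(bw([[-.044,0,.092]],(*H[:3],th)),"d11").round(1))
E
```

```text
pos [ 0.5339 -0.0407  0.3371] rot [178.2 -10.4 174.4] q [-2. 11.  6. 80. -3. 99. 88.] F [ 0.6 -0.2  0.6] w 0.0075 t 27.9667
shift cm [ 1.77  1.7  14.33] turn [  1.9 -10.4  -1. ]
handle match 0.9703521132469177 shift 0 0
0 [[269.7 284.1]]
0.05 [[267.6 285.5]]
0.1 [[265.6 286.8]]
0.2 [[261.7 289.7]]
0.4 [[254.8 295.8]]
```

```bash
python3 - <<'E'
from fit import *
c=atz([[100+270/5,95+277/5]],.055,"w1")[0];m=atz([[100+387/5,95+369/5]],.055,"w1")[0]
t=atz(np.array([[260,150],[318,165],[367,203],[393,254],[395,310],[332,395],[278,407],[221,394],[146,307]])/5+[100,95],.055,"w1")
from scipy.optimize import least_squares
q=np.vstack([t,m]);f=least_squares(lambda v:np.hypot(q[:,0]-v[0],q[:,1]-v[1])-v[2],[.493,-.015,.035]);print("circle",f.x,f.fun.round(4))
cc=f.x[:2]
A=lambda p:np.degrees(np.arctan2(p[...,1]-cc[1],p[...,0]-cc[0]))
print("disc",c,"mark ang",A(m),"ticks",A(t).round(1))
p=atz(np.array([[243,300],[318,263]])/5+[100,95],.095,"w1");print("ptr",p,np.degrees(np.arctan2(*(p[1]-p[0])[[1,0]])))
E
python3 to.py .4934 -.0148 .15 180 0 109.5
```

```text
circle [ 0.49559275 -0.01637749  0.03421697] [ 0.0006 -0.     -0.0002 -0.0007 -0.0012 -0.0008 -0.0005 -0.0002  0.
  0.003 ]
disc [ 0.49391465 -0.01648566  0.055     ] mark ang 47.22043954361625 ticks [176.1 150.7 124.3  99.2  73.2  20.4  -5.7 -32.  -83.5]
ptr [[ 0.49280503 -0.01171029  0.095     ]
 [ 0.48520471  0.0076051   0.095     ]] 111.47890258676017
pos [ 0.5334 -0.0472  0.337 ] rot [178.4 -10.4 174. ] q [-1. 11.  6. 80. -3. 99. 88.] F [-0.4 -0.5  0.1] w 0.0143 t 28.0667
shift cm [ 0.87  2.27 19.24] turn [ -4.4 -10.2  64.1]
```

>>> {"name": "servo_tool", "arguments": {
  "plan": [
    [0.4,[0,0,1],[-0.5,-3,6.5]],
    [0.4,[0,0,1],[-0.5,-3,6.5]],
    [0.4,[0,0,1],[-0.5,-3,6.5]],
    [0.4,[0,0,1],[-0.5,-1,6.5]],
    [0.4,[0,0,1],[-0.5,0,6.5]],
    [0.4,[0,0,1],[0,0,6.5]],
    [0.4,[0,0,1],[0,0,6.5]],
    [0.4,[0,0,1],[0,0,6.5]],
    [0.4,[0,0,1],[0,0,6.5]],
    [0.4,[0,0,1],[0,0,5]],
    [0.4,[0,0,0],[0,0,0]]
  ]
}}

```text
time_s: 28.98
tool_pos: [0.5338, -0.0631, 0.2469]
tool_rot: [178.2, -1.0, 106.1]
force: [0.6, 0.4, -0.4]
grip_width: 0.0345
```

```bash
python3 to.py .495 -.016 .15 180 0 111
```

```text
pos [ 0.5338 -0.0631  0.2469] rot [178.2  -1.  106.1] q [-3.  3.  8. 99. -2. 77. 22.] F [ 0.6  0.4 -0.4] w 0.0345 t 28.9833
shift cm [ 5.44 -2.73  9.7 ] turn [ 1.8 -0.9 -4.9]
```

>>> {"name": "servo_tool", "arguments": {
  "plan": [
    [0.4,[2.6,-1.4,0.5],[1,-0.9,-2.5]],
    [0.4,[2.6,-1.4,0.5],[0.8,0,-2.4]],
    [0.4,[0.3,0,2.5],[0,0,0]],
    [0.4,[0,0,2.5],[0,0,0]],
    [0.4,[0,0,2.5],[0,0,0]],
    [0.4,[0,0,1.5],[0,0,0]],
    [0.4,[0,0,0],[0,0,0]]
  ]
}}

```text
time_s: 29.57
tool_pos: [0.4951, -0.0271, 0.1539]
tool_rot: [179.3, 0.6, 111.4]
force: [-1.1, -0.0, -0.3]
grip_width: 0.0351
```

```bash
python3 to.py .495 -.016 .073 180 0 111
```

```text
pos [ 0.4951 -0.0271  0.1539] rot [179.3   0.6 111.4] q [ -6.   2.   5. 111.   0.  67.  21.] F [-1.1 -0.  -0.3] w 0.0351 t 29.5667
shift cm [1.11 0.3  8.08] turn [0.7 0.6 0.4]
```

>>> {"name": "servo_tool", "arguments": {
  "plan": [
    [0.4,[1.1,0.3,0.5],[0.7,0.6,0.4]],
    [0.4,[0.1,0,2],[0,0,0]],
    [0.4,[0.1,0,2],[0,0,0]],
    [0.4,[0,0,1.5],[0,0,0]],
    [0.4,[0,0,0],[0,0,0]]
  ]
}}

```text
time_s: 29.98
tool_pos: [0.4996, -0.0135, 0.1001]
tool_rot: [179.5, 0.1, 111.0]
force: [0.4, -0.1, -0.6]
grip_width: 0.0346
```

```bash
python3 to.py .495 -.016 .073 180 0 111
```

```text
pos [ 0.4996 -0.0135  0.1001] rot [1.795e+02 1.000e-01 1.110e+02] q [ -6.   6.   5. 113.  -1.  61.  20.] F [ 0.4 -0.1 -0.6] w 0.0346 t 29.9833
shift cm [-0.07 -0.54  2.7 ] turn [0.5 0.1 0. ]
```

>>> {"name": "servo_tool", "arguments": {
  "plan": [
    [0.4,[-0.1,-0.5,1.4],[0.5,0,0]],
    [0.4,[0,-0.1,1.2],[0,0,0]],
    [0.4,[0,0,0],[0,0,0]]
  ],
  "force": 15
}}

```text
time_s: 30.23
tool_pos: [0.4977, -0.0162, 0.0766]
tool_rot: [179.8, 0.1, 111.1]
force: [-0.3, -1.1, 0.3]
grip_width: 0.0348
```

```bash
python3 to.py .495 -.016 .073 180 0 111
```

```text
pos [ 0.4977 -0.0162  0.0766] rot [1.798e+02 1.000e-01 1.111e+02] q [ -6.   7.   5. 115.  -1.  58.  20.] F [-0.3 -1.1  0.3] w 0.0348 t 30.2333
shift cm [ 0.12 -0.24  0.36] turn [0.2 0.1 0.1]
```

Close on the bar.

>>> {"name": "servo_tool", "arguments": {
  "plan": [
    [0,[0,-0.2,0.2],[0,0,0]],
    [0,[0,0,0],[0,0,0]],
    [0,[0,0,0],[0,0,0]],
    [0,[0,0,0],[0,0,0]],
    [0,[0,0,0],[0,0,0]],
    [0,[0,0,0],[0,0,0]],
    [0,[0,0,0],[0,0,0]]
  ],
  "force": 15
}}

```text
time_s: 30.82
tool_pos: [0.4946, -0.0181, 0.0767]
tool_rot: [179.9, 0.1, 111.0]
force: [-0.1, 0.8, -2.4]
grip_width: 0.0139
```

```bash
python3 to.py .495 -.016 .073 180 0 47.2
```

```text
pos [ 0.4946 -0.0181  0.0767] rot [1.799e+02 1.000e-01 1.110e+02] q [ -6.   7.   5. 115.  -1.  58.  21.] F [-0.1  0.8 -2.4] w 0.0139 t 30.8167
shift cm [0.18 0.11 0.37] turn [ 0.1  0.1 63.8]
```

>>> {"name": "servo_tool", "arguments": {
  "plan": [
    [0,[0,0,0],[0,0,6]],
    [0,[0,0,0],[0,0,6]],
    [0,[0,0,0],[0,0,6]],
    [0,[0,0,0],[0,0,6]],
    [0,[0,0,0],[0,0,6]],
    [0,[0,0,0],[0,0,6]],
    [0,[0,0,0],[0,0,6]],
    [0,[0,0,0],[0,0,6]],
    [0,[0,0,0],[0,0,6]],
    [0,[0,0,0],[0,0,0]]
  ]
}}

```text
time_s: 31.65
tool_pos: [0.4928, -0.0179, 0.0767]
tool_rot: [-180.0, 0.2, 54.5]
force: [0.6, -1.6, -2.6]
grip_width: 0.0139
```

```bash
python3 to.py .495 -.016 .073 180 0 47.2
```

```text
pos [ 0.4928 -0.0179  0.0767] rot [-180.     0.2   54.5] q [ -9.   7.   9. 115.  -1.  59. -36.] F [ 0.6 -1.6 -2.6] w 0.0139 t 31.65
shift cm [0.28 0.07 0.37] turn [-0.   0.2  7.3]
```

>>> {"name": "servo_tool", "arguments": {
  "plan": [
    [0,[0,0,0],[0,0,4]],
    [0,[0,0,0],[0,0,3.3]],
    [0,[0,0,0],[0,0,0]]
  ]
}}

```text
time_s: 31.9
tool_pos: [0.4927, -0.0177, 0.0767]
tool_rot: [-180.0, 0.2, 47.4]
force: [-0.6, -0.1, -1.6]
grip_width: 0.0138
```

>>> {"name": "servo_tool", "arguments": {
  "plan": [
    [0.4,[0,0,0],[0,0,0]],
    [0.4,[0,0,0],[0,0,0]],
    [0.4,[0,0,0],[0,0,0]],
    [0.4,[0,0,0],[0,0,0]],
    [0.4,[0,0,-1],[0,0,0]],
    [0.4,[0,0,-3],[0,0,0]],
    [0.4,[0,0,-3],[0,0,0]],
    [0.4,[0,0,-3],[0,0,0]],
    [0.4,[0,0,-3],[0,0,0]],
    [0.4,[0,0,-3],[0,0,-6]],
    [0.4,[0,0,-3],[0,0,-6]],
    [0.4,[-2,1,-3],[0,0,-6]],
    [0.4,[-2,1,-2],[0,0,-6]],
    [0.4,[-2,1,0],[0,0,-6]],
    [0.4,[0,0,0],[0,0,-6]],
    [0.4,[0,0,0],[0,0,-6]],
    [0.4,[0,0,0],[0,0,-6]],
    [0.4,[0,0,0],[0,0,0]]
  ]
}}

```text
time_s: 33.4
tool_pos: [0.4981, -0.0876, 0.3457]
tool_rot: [178.9, 0.3, 98.9]
force: [-0.2, -1.1, 0.1]
grip_width: 0.0349
```

```bash
python3 st.py
python3 - <<'E'
from bin import *
save("wrist","w12");save("side","d12");save("scene","s12")
print("dial px",proj([.495,-.016,.055],"w12"))
g0,g1=[cv2.cvtColor(cv2.imread(f"pics/{f}.png"),cv2.COLOR_BGR2GRAY) for f in("d0","d12")]
r=cv2.matchTemplate(g1[238:352,206:330],g0[258:312,256:300],cv2.TM_CCOEFF_NORMED);_,v,_,p=cv2.minMaxLoc(r);print("handle",v,p[0]-50,p[1]-20)
a,b=[cv2.imread(f"pics/{f}.png")[150:230,300:420].astype(int) for f in("s9","s12")];print("plate diff",np.abs(a-b).mean())
c=cv2.imread("pics/w12.png"); c=cv2.resize(c[60:300],None,fx=1.15,fy=1.15)
u=proj([.495,-.016,.06],"d12")[0].astype(int);w=proj([.495,-.016,.06],"w12")[0].astype(int)
I=[cv2.resize(cv2.imread("pics/w12.png")[max(w[1]-45,0):w[1]+45,max(w[0]-45,0):w[0]+45],(390,390),interpolation=cv2.INTER_CUBIC),
 cv2.resize(cv2.imread("pics/d12.png")[u[1]-45:u[1]+45,u[0]-45:u[0]+45],(390,390),interpolation=cv2.INTER_CUBIC)]
q=cv2.resize(cv2.imread("pics/s12.png")[150:245,60:440],(780,195))
cv2.imwrite("pics/c12.png",np.vstack([np.hstack(I),q]))
E
```

```text
33.4 [-7.4 -2.4 13.9 92.6  0.6 88.6 15.4] [ 0.4981 -0.0876  0.3457] [178.95   0.31  98.88] [-0.2 -1.1  0.1] 0.0349
dial px [[250.00260691  86.84045703]]
handle 0.970392644405365 0 0
plate diff 9.395763888888888
```

View pics/c12.png

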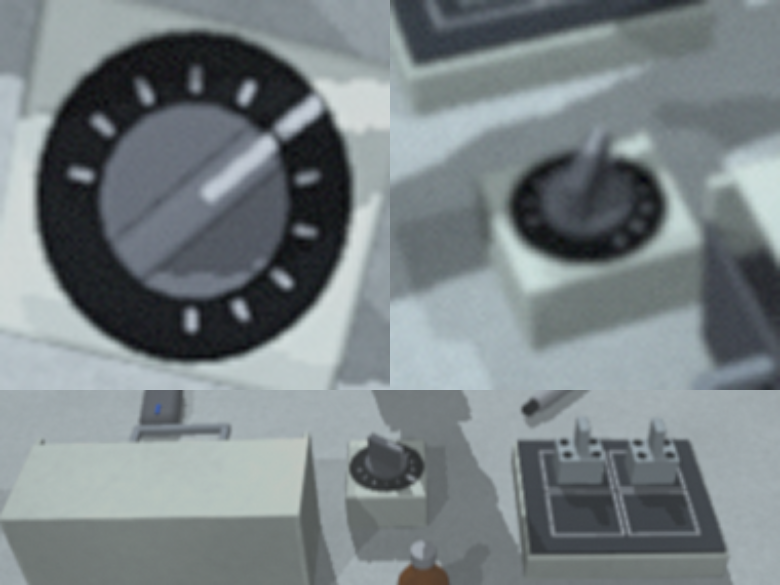

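Run:
```python
from bin import *
a,b=[cv2.cvtColor(cv2.imread(f"pics/{f}.png"),cv2.COLOR_BGR2GRAY) for f in("s9","s12")]
for x,y in((.521,.221),(.533,.312)):
    u=proj([x,y,.085],"s12")[0].astype(int)
    t=a[u[1]-18:u[1]+14,u[0]-15:u[0]+15];r=cv2.matchTemplate(b[u[1]-38:u[1]+34,u[0]-35:u[0]+35],t,cv2.TM_CCOEFF_NORMED);_,v,_,p=cv2.minMaxLoc(r);print(v,p[0]-20,p[1]-20)
    r=None
print(env.sign_off())
```

```text
0.9920175075531006 0 0
0.9854815006256104 0 0
the job is handed in; nothing more can be done
None
```

The job is handed in, and by my last pictures every part of the task is done. It took about 33 s of the 210 s allowed. The sign-off gives no verdict.

What I did, in order:
- **Bin opened:** I hooked the bar handle and tilted the bin to its stop, about 0.75 rad.
- **Blocks placed:** there were two blocks, and I stood both upright in the two plate fields nearest the robot.
- **Bin shut:** I pushed the front wall until it would not move further.
- **Dial turned:** I turned it about 64° clockwise and released it.

What the last checks showed:
- **Blocks:** they measured about 4 mm and 6 mm from their field centres (limit 14 mm). They had not shifted in the last scene picture.
- **Bin:** the handle appears at the same pixel as in the first, shut picture.
- **Dial:** the pointer lies in line with the long mark.
- **Bottle:** I never worked near it and did not measure its position at the end.

Two readings disagreed slightly. The second block, while held, appeared about 5 mm off from where I had calculated it in the scene camera, so I relied on the wrist camera for its placing. While I shut the bin and set down the blocks, the force sensor peaked at about 47 N, with the fingers or the held block in contact.

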